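# Fit the return spring of a bench clamp

### The job

Fit the return spring to the lever clamp on the bench: push its straight hook leg fully down into the hole of the sliding anchor block, then stretch the spring and put its eye down over the post on the lever, below the post's head, so that the spring pulls the lever home against its fixed jaw; if the leg has been drawn up meanwhile, press it fully down again. The anchor block may be clamped up to 9 millimetres to either side of its middle, so feel for the hole; do not force or overstretch the spring, and leave the other things on the bench where they are.

Things in the scene. Friction and masses are not known exactly. Their poses are not given: they have to be found in the camera images.
- fixture: Fixed lever clamp: dark steel plate 205x125x10 mm with anchor block, aluminium rest, jaw and lever; tops all 44 mm above the bench, only the post and a 3 mm high pivot screw head stand higher. Origin on the bench, 12 mm to +y of mid plate; x from anchor block to post, z up. The rest (x 2 to 40, y -17 to 17 mm) carries the eye end of the spring while only the leg is hooked.
- anchor_mid (a point): Mid travel of the anchor block, on its top face (fixture x -70, y 0, z 44 mm; fixture's axes). Steel block 44x30 mm with one vertical hole in its centre, 7.5 mm wide, 27 deep, mouth chamfered 1 mm. It is clamped anywhere from -9 to +9 mm along the fixture's x from here, not reported: find the hole by feel or sight. In y it is true to this point.
- post (a point): Foot of the lever's post on its axis, at the lever's top face (z up). Post 6 mm thick; head 8 mm with tapered tip, from 6.5 to 10 mm above this point. With the lever home it is at fixture x 70, y 0, z 44 mm; it swings with the lever about a pivot 62 mm away, at fixture y -62 mm.
- lever (a joint): Angle of the lever, rad: 0 = home against the fixed jaw; positive swings the post away from the anchor block (to the fixture's +x), up to 0.2. Stiff pivot: it stays where left, and about 1 N at the post moves it.
- spring: Spring, 133 mm long, starts level on a white soldering block 27 mm high. Round hook leg 6 mm thick with round tip, straight down to 21 mm below the plugs' undersides; then square plug, 12 mm coil, square plug, flat eye. Origin: on the leg's axis, level with the plugs' undersides; x to the eye, z up. It only stretches. Contact forces on the fixture summing to over 35 N, its own pull at both ends included, harm it.
- leg_tip (a point): Lowest point of the hook leg, 21 mm below the spring's origin. Fully home it is 21 mm below the anchor block's top, the plug resting on the block. Axes as the spring's. Lifting the eye end with the spring kept level draws the leg up as much; pitching it about the leg does not.
- leg_plug (a point): Centre of the dark square plug next to the hook leg, 26 mm long (along the spring), 14 mm wide, 16 mm high: the place to grip for hooking the leg. It lies 23 mm along the spring from the leg's axis. Axes as the spring's.
- eye_plug (a point): Centre of the same square plug (26 x 14 x 16 mm) next to the eye: the place to grip for stretching. It lies 27 mm from the eye's centre, towards the leg. Axes as the spring's.
- eye (a point): Centre of the eye's hole, at its underside (level with the undersides of the plugs). The eye is a flat ring, 20 mm outside, 11 mm hole, 4 mm thick. Leg axis to eye centre is 120 mm unstretched. Axes as the spring's.
- spring_end (a joint): Stretch of the spring, m: 0 = closed, pulling with 2 N, and 0.2 N more per mm. Depending on where lever and anchor block stand, 8 to 38 mm are needed at the post. More than 46 mm ruins it.
- round_tin: Bystander: flat round tin, 39 mm wide, 13 mm high; origin at the centre of its underside.
- pliers: Bystander: blue handled round nose pliers, 126 mm long, 11 mm high; origin at the centre of the underside.
- salve_tin: Bystander: screw tin, 64 mm wide, 56 mm high; origin at the centre of its underside.

How it is judged:
On the way, in this order (a step that is already met when the one before it is completed fails the run):
1. the hook leg is fully down in the anchor hole, before the spring is stretched (z of leg_tip in the frame of anchor_mid below -0.017 m and x of leg_tip in the frame of anchor_mid between -0.0115 and 0.0115 m and y of leg_tip in the frame of anchor_mid between -0.004 and 0.004 m), for 0.2 s.
2. the eye is down over the lever's post, below its head (horizontal distance between eye and post below 0.005 m and z of eye in the frame of post below 0.003 m), for 0.2 s.
At the end, for the whole second after the job is handed in: The leg is at least 16 mm deep in the anchor hole; the eye is over the post (centres within 5 mm), its underside at most 3 mm above the lever; the spring stays stretched over 6 mm and holds the lever home (within 0.015 rad); all released and at rest (all of step 2 and z of leg_tip in the frame of anchor_mid below -0.016 m and x of leg_tip in the frame of anchor_mid between -0.0115 and 0.0115 m and y of leg_tip in the frame of anchor_mid between -0.004 and 0.004 m and value of joint lever below 0.015 rad and value of joint spring_end above 0.006 m and linear speed of spring below 0.01 m/s); the robot touches nothing.
It fails at once if the spring is overstretched (more than 46 mm) (value of joint spring_end above 0.046 m).
It fails at once if the spring is forced against the fixture with more than 35 N in all (contact force between spring and fixture above 35 N).
It fails at once if the round tin, the pliers or the salve tin is moved by more than 20 mm (distance of any of round_tin, pliers, salve_tin from where it was at the start of the episode above 0.02 m).
It also fails if it takes over 67 s, if anything falls off the work surface, if the arm or the gripper's body presses on something with over 40 N, if the wrist force passes 120 N, or if a joint passes its speed limit or range.

### The arm

A 6-joint arm with a two-finger parallel gripper is mounted at the origin on a cart in front of the work surface, level with it; the furniture and walls round the work are solid. World frame = base frame: x ahead of the robot, y to its left, z up, the work surface at z = 0. Lengths are in m, angles in rad, forces in N, time in s.
With the tool pointing down it reaches from about 0.275 to 0.85 m from the base axis. Payload 5.2 kg.
Tool frame: the origin (TCP) lies midway between the tips of the shut fingers; the grasp point (between the pads) lies 19 mm behind it; z points along the fingers, y is the direction in which the jaws open and shut (so a half turn about z gives the same grasp; the last joint's range is limited). The gripper opens to 85 mm and grips with 20 to 120 N. Pads are 22 mm wide; open, the fingers measure 114 mm over their backs; the gripper's body (76 mm by 85 mm) begins 54 mm behind the grasp point. The pads swing forward as they close: fully open they stand 13 mm farther back than shut.
Start: joints at [-1.332, 0.259, 1.535, -0, 1.348, -0.203], TCP at [0.235, -0.497, 0.231] pointing down, gripper open.
Joint ranges: [-3.14, 3.14], [-0.91, 2.08], [0.19, 2.58], [-1.22, 4.36], [0.22, 2.71], [-3.12, 3.12]. Speed limits (rad/s): [2.57, 2.57, 3.14, 3.14, 3.14, 3.14].

### API

Orientations are given as a rotation vector (axis times angle).
In Python, from workcell import env gives the robot as it stands.
- The arm moves only by the shell command python3 -m crank 'ROWS'. ROWS is JSON, a list of rows, each an object with "slide": the shift along the world's x, y, z in m, a list of three; "angular": the turn, a rotation vector about the world's x, y, z in degrees, a list of three; "fingers": the finger opening in m, from 0 to 0.0854. A call has 1 to 12 rows; each row shifts and turns the pose as measured when the row begins; what a row does not reach is not made up. A row lasts 1/12 s, in which the tool goes at most 41.7 mm and 7.16 degrees, less where a joint would pass 70% of its speed; a pose out of reach is approached as far as the arm can. A call with a gripper value outside its range is refused whole. The fingers move at their own pace and stop on an object; the grip force is fixed at half the most. Time passes only in rows, so rows that do not move let the fingers close. It gives the time, the measured TCP pose, the force and the opening at its end, in the units of the state.
- env.get_obs(): the state, without advancing time (a new reading comes with each control period).
- env.capture(name): name is "scene" or "top" or "wrist"; returns a dict with "pixels" (400x640x3 uint8, red, green, blue), "K" (3x3 intrinsics, pixels), "position" and "rotation" of the camera in the world; the wrist camera has in their place "hand_eye" (4x4, takes a point from camera to tool coordinates, whose origin is the TCP and whose axes are the flange's). Camera axes: x right, y down, z forward; pixel columns grow to the right and rows downward; lengths in m; the calibration is good to about 2 mm. A picture is of the moment at which its call begins: read the wrist's pose just before it. There is no depth.
- env.finish_job(): hands the job in, once; it reports no verdict.
The state is a dict: "clock": time; "joint_pos": joint angles; "qd": joint speeds; "effort": joint torques, N m; "eef_pos": TCP position; "eef_rot": TCP orientation; "wrist_force": force on the tool from outside, world axes, zero at the start; "torque": the same for the moment, N m; "finger_gap": opening from 0.0 (shut) to 1.0 (fully open).
Only numpy, scipy, OpenCV 4.12 (cv2) and the standard library are available. Lean on these libraries where they do the work, as an engineer would, in place of code of your own. Each camera call takes 0.05 s, during which the arm holds its last target.

## Working session

There is one attempt and no reset: what is moved stays moved. The work goes in short steps, Python scripts to look and compute and a shell command to move; the robot and the scene stay as the last step left them, time stands still between calls to the robot, and variables do not carry over. Pictures are saved under pics/ and viewed, and the job is handed in when it is done.

```bash
ls; mkdir -p pics; python3 - <<'E'
from workcell import env
import cv2,numpy as np
print(env.get_obs())
for n in ("scene","top","wrist"):
    c=env.capture(n); cv2.imwrite(f"pics/{n}0.png",c["pixels"][:,:,::-1])
    print(n,c["K"].tolist(),{k:np.round(v,4).tolist() for k,v in c.items() if k not in("pixels","K")})
E
```

```text
pics
{'clock': 0.0, 'joint_pos': array([-1.33178723e+00,  2.59356717e-01,  1.53610411e+00, -8.08090808e-06,
        1.34796417e+00, -2.02761913e-01]), 'qd': array([-0.00195377,  0.0009405 , -0.00011875,  0.00015893,  0.00088166,
       -0.00029098]), 'effort': array([-1.89259445e-03, -4.46029401e+01, -2.90569210e+01, -4.01461566e-04,
        1.19186385e-02,  8.31097367e-06]), 'eef_pos': array([ 0.2350582 , -0.49665876,  0.23045885]), 'eef_rot': array([-3.06347595e+00, -6.87904548e-01,  6.44986061e-05]), 'wrist_force': array([0.88035801, 0.1593513 , 0.41222672]), 'torque': array([ 0.01561192, -0.01393664,  0.05132212]), 'finger_gap': 1.0000503578672817}
scene [[435.73638702884745, 0.0, 327.25309999354556], [0.0, 435.73638702884745, 197.02315546866538], [0.0, 0.0, 1.0]] {'position': [-0.0186, 0.5182, 0.7053], 'rotation': [-1.3954, 2.2801, -0.8378]}
top [[481.6295903859092, 0.0, 315.99436653797983], [0.0, 481.6295903859092, 194.78443872171076], [0.0, 0.0, 1.0]] {'position': [0.3541, 0.252, 1.1211], 'rotation': [-2.156, 2.167, -0.1193]}
wrist [[316.03184909541994, 0.0, 321.3644546020459], [0.0, 316.03184909541994, 202.56792751121316], [0.0, 0.0, 1.0]] {'hand_eye': [[0.0004, -0.9583, -0.2856, 0.0728], [1.0, 0.0006, -0.0005, -0.0016], [0.0006, -0.2856, 0.9583, -0.1425], [0.0, 0.0, 0.0, 1.0]]}
```

View pics/top0.png

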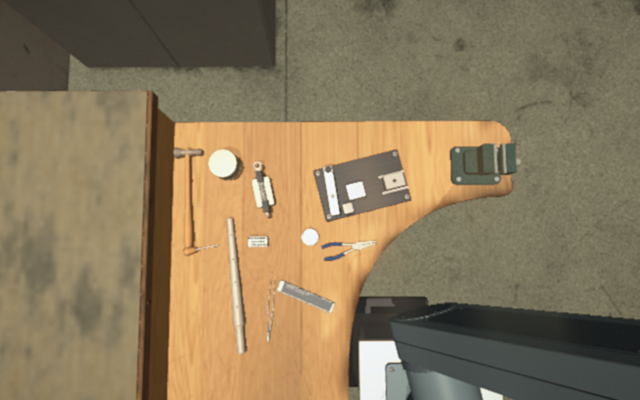

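View pics/scene0.png

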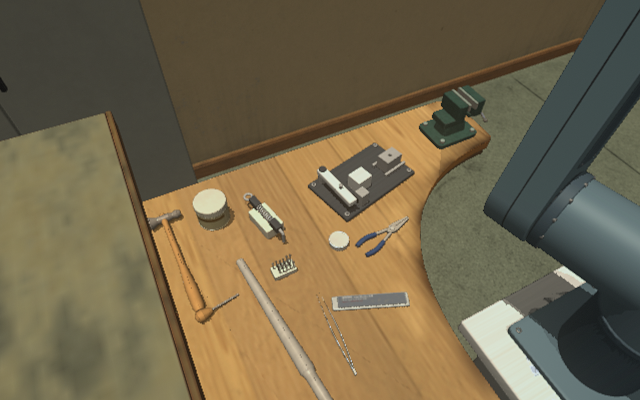

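View pics/wrist0.png

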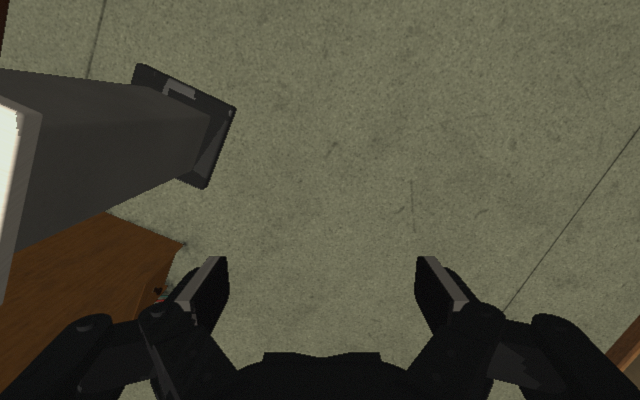

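The top view shows the fixture at about (362,185), its anchor hole at (395,181) and the lever at about (331,190). The spring on its white block is at about (262,190), with the salve tin, round tin and pliers nearby. Next I'll zoom in and set up ray helpers.

```bash
cat > h.py <<'E'
from workcell import env
import cv2,numpy as np
from scipy.spatial.transform import Rotation as R
def pose(c,obs=None):
    if "hand_eye" in c:
        T=np.eye(4);T[:3,:3]=R.from_rotvec(obs["eef_rot"]).as_matrix();T[:3,3]=obs["eef_pos"]
        T=T@c["hand_eye"];return T[:3,:3],T[:3,3]
    r=np.array(c["rotation"]); 
    return (R.from_rotvec(r).as_matrix() if r.shape==(3,) else r),np.array(c["position"])
def ray(c,uv,obs=None):
    Rm,p=pose(c,obs);d=Rm@np.linalg.inv(c["K"])@np.array([uv[0],uv[1],1.]);return p,d
def plane(c,uv,z,obs=None):
    p,d=ray(c,uv,obs);return p+d*(z-p[2])/d[2]
def proj(c,P,obs=None):
    Rm,p=pose(c,obs);q=c["K"]@(Rm.T@(np.array(P)-p));return q[:2]/q[2]
def cap(n,name):
    o=env.get_obs();c=env.capture(n);cv2.imwrite(f"pics/{name}.png",c["pixels"][:,:,::-1]);return c,o
def crop(c,x0,x1,y0,y1,s,name):
    im=cv2.resize(c["pixels"][y0:y1,x0:x1,::-1],None,fx=s,fy=s,interpolation=cv2.INTER_CUBIC);cv2.imwrite(f"pics/{name}.png",im)
def st():
    o=env.get_obs();print(round(o["clock"],2),np.round(o["eef_pos"],4),np.round(o["eef_rot"],3),"F",np.round(o["wrist_force"],1),"gap",round(o["finger_gap"],3))
E
python3 - <<'E'
from h import *
c,o=cap("top","t1")
crop(c,230,430,130,280,4,"t1c")
c2,o=cap("scene","s1")
crop(c2,180,430,120,300,3,"s1c")
for n,uv,z in [("anchor",(395,181),.044),("lever",(331,190),.044),("spring",(262,190),.04),("salve",(224,163),.056),("rtin",(310,237),.013),("pl",(345,248),.01)]:
    print(n,plane(c,uv,z))
E
```

```text
anchor [0.50720243 0.07663942 0.044     ]
lever [0.48750152 0.2212418  0.044     ]
spring [0.48882498 0.37723708 0.04      ]
salve [0.54834139 0.46117358 0.056     ]
rtin [0.38301407 0.26941467 0.013     ]
pl [0.35756317 0.18930435 0.01      ]
```

View pics/t1c.png

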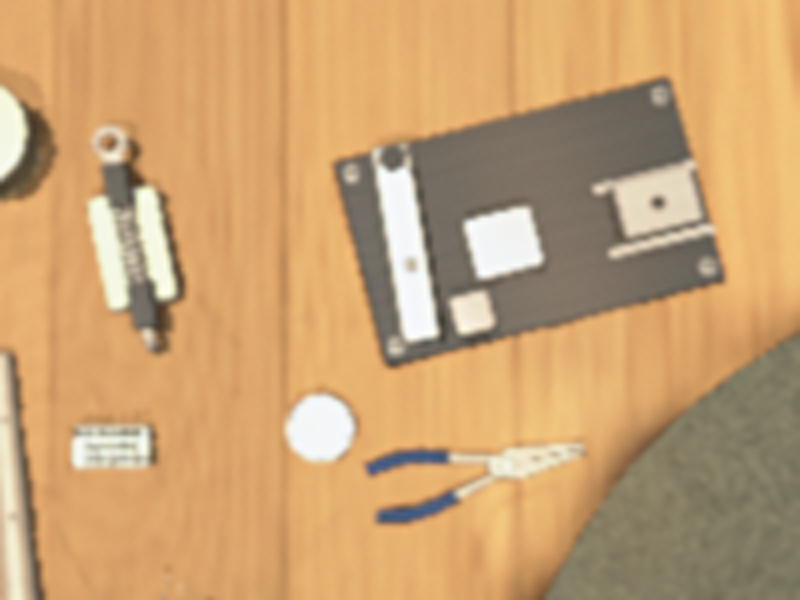

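View pics/s1c.png

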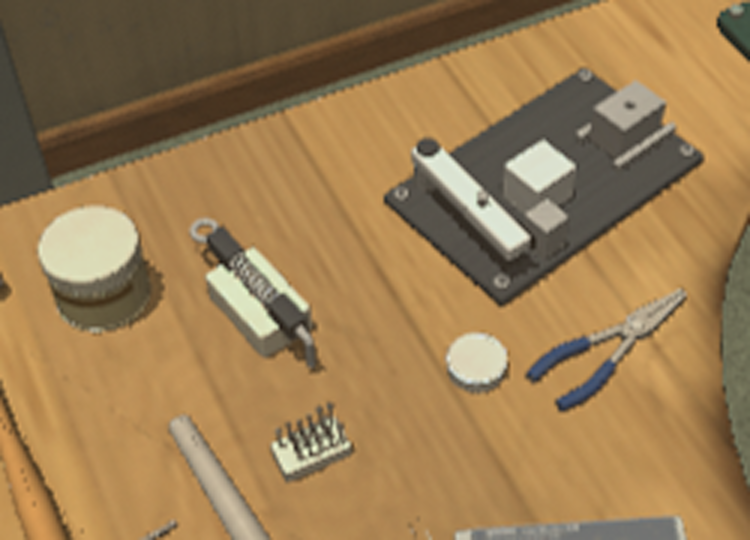

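```bash
python3 - <<'E'
from h import *
c,o=cap("top","t2")
f=lambda u,v,z:plane(c,(230+(u+.5)/4-.5,130+(v+.5)/4-.5),z)
cs=[f(*p,.01) for p in [(335,160),(668,78),(724,282),(388,365)]]
for p in cs: print(np.round(p,4))
# fixture x: from anchor(right in image) to lever(left)
d=(cs[0]-cs[1]+cs[3]-cs[2])/2; print("fx yaw",np.degrees(np.arctan2(d[1],d[0])),np.linalg.norm(d))
d2=(cs[0]-cs[3]+cs[1]-cs[2])/2; print("side yaw",np.degrees(np.arctan2(d2[1],d2[0])),np.linalg.norm(d2)); print("mid",np.mean(cs,0))
print("hole",f(658,202,.044),"posthead",f(410,265,.054),"pivot",f(393,158,.047))
print("leg",f(152,338,.035),"eye",f(110,142,.03),"plugL",f(143,304,.043),"plugE",f(116,180,.043))
st(); print(env.get_obs()["joint_pos"])
Rm=R.from_rotvec(env.get_obs()["eef_rot"]).as_matrix();print(Rm.round(3))
E
```

```text
[0.5399 0.261  0.01  ]
[0.5875 0.0655 0.01  ]
[0.4671 0.036  0.01  ]
[0.42  0.231 0.01 ]
fx yaw 103.6365604980556 0.20092069512284055
side yaw 13.93391794535447 0.1238067949483947
mid [0.50361895 0.14837327 0.01      ]
hole [0.50920739 0.07856682 0.044     ] posthead [0.47305365 0.2191305  0.054     ] pivot [0.53466385 0.22798428 0.047     ]
leg [0.434436  0.3646682 0.035    ] eye [0.54771371 0.39004963 0.03      ] plugL [0.45301545 0.36902249 0.043     ] plugE [0.52357911 0.38481045 0.043     ]
0.3 [ 0.2351 -0.497   0.231 ] [-3.065 -0.688  0.   ] F [ 0.3  0.2 -0.2] gap 1.002
[-1.33183256e+00  2.58894083e-01  1.53535333e+00 -1.07284738e-05
  1.34798256e+00 -2.02798335e-01]
[[ 0.904  0.428 -0.   ]
 [ 0.428 -0.904  0.001]
 [ 0.    -0.001 -1.   ]]
```

```bash
python3 -m crank '[{"slide":[0.014,0.036,0]},{"slide":[0.014,0.036,0]},{"slide":[0.014,0.036,0]},{"slide":[0.014,0.036,0]},{"slide":[0.014,0.036,0]},{"slide":[0.014,0.036,0]},{"slide":[0.014,0.036,0]},{"slide":[0.014,0.036,0]},{"slide":[0.014,0.036,0]},{"slide":[0.014,0.036,0]},{"slide":[0.014,0.036,0]},{"slide":[0.014,0.036,0]}]'; python3 -m crank '[{"slide":[0.015,0.036,-0.01],"angular":[0,0,-6]},{"slide":[0.015,0.036,-0.01],"angular":[0,0,-6]},{"slide":[0.015,0.036,-0.01]},{"slide":[0.015,0.036,-0.01]},{"slide":[0.01,0.036,-0.01]},{"slide":[0.01,0.03,-0.01]},{"slide":[0,0,0]},{"slide":[0,0,0]}]'
python3 - <<'E'
from h import *
st();c,o=cap("wrist","w1")
E
```

```text
0.3 [ 0.2351 -0.497   0.231 ] [-3.065 -0.688  0.   ] F [ 0.3  0.2 -0.2] gap 1.002schema error: expected keys slide, angular, fingers
schema error: expected keys slide, angular, fingers
```

View pics/w1.png

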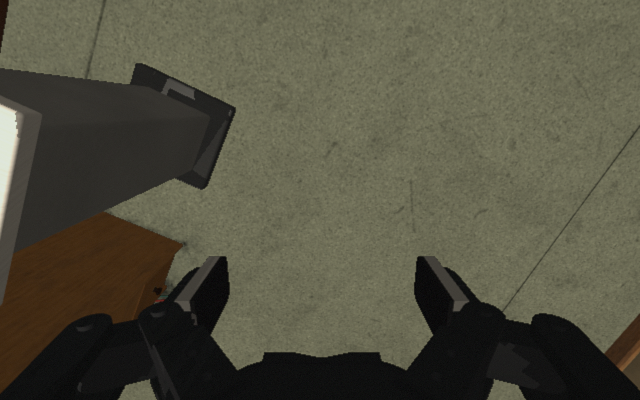

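The picture is unchanged, because the rows were refused: every row needs all three keys.

```bash
python3 -m crank '[{"slide":[0.014,0.036,0],"angular":[0,0,0],"fingers":0.085},{"slide":[0.014,0.036,0],"angular":[0,0,0],"fingers":0.085},{"slide":[0.014,0.036,0],"angular":[0,0,0],"fingers":0.085},{"slide":[0.014,0.036,0],"angular":[0,0,0],"fingers":0.085},{"slide":[0.014,0.036,0],"angular":[0,0,0],"fingers":0.085},{"slide":[0.014,0.036,0],"angular":[0,0,0],"fingers":0.085},{"slide":[0.014,0.036,0],"angular":[0,0,0],"fingers":0.085},{"slide":[0.014,0.036,0],"angular":[0,0,0],"fingers":0.085},{"slide":[0.014,0.036,0],"angular":[0,0,0],"fingers":0.085},{"slide":[0.014,0.036,0],"angular":[0,0,0],"fingers":0.085},{"slide":[0.014,0.036,0],"angular":[0,0,0],"fingers":0.085},{"slide":[0.014,0.036,0],"angular":[0,0,0],"fingers":0.085}]'; python3 -m crank '[{"slide":[0.015,0.036,-0.01],"angular":[0,0,-6],"fingers":0.085},{"slide":[0.015,0.036,-0.01],"angular":[0,0,-6],"fingers":0.085},{"slide":[0.015,0.036,-0.01],"angular":[0,0,0],"fingers":0.085},{"slide":[0.015,0.036,-0.01],"angular":[0,0,0],"fingers":0.085},{"slide":[0.01,0.036,-0.01],"angular":[0,0,0],"fingers":0.085},{"slide":[0.01,0.03,-0.01],"angular":[0,0,0],"fingers":0.085},{"slide":[0,0,0],"angular":[0,0,0],"fingers":0.085}]'
python3 - <<'E'
from h import *
st();c,o=cap("wrist","w2")
E
```

```text
clock: 1.35
eef_pos: [0.4028, -0.054, 0.2309]
eef_rot: [3.065, 0.663, 0.004]
wrist_force: [0.6, -0.5, 0.1]
finger_gap: 0.996
clock: 1.93
eef_pos: [0.4838, 0.1632, 0.1735]
eef_rot: [3.112, 0.37, 0.019]
wrist_force: [-1.6, -0.3, 0.5]
finger_gap: 0.995
1.93 [0.4838 0.1632 0.1735] [3.112 0.37  0.019] F [-1.6 -0.3  0.5] gap 0.995
```

View pics/w2.png

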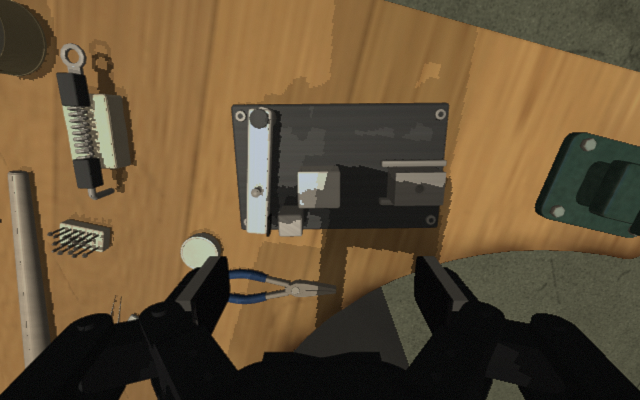

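The wrist view shows the whole fixture: post at about (256,190), anchor hole under shadow at about (418,188). The spring is at the left, with its eye at (73,57) and its leg tip at (105,193). I'll let the arm settle, retake it and zoom.

```bash
python3 -m crank '[{"slide":[0,0,0],"angular":[0,0,0],"fingers":0.085},{"slide":[0,0,0],"angular":[0,0,0],"fingers":0.085}]'
python3 - <<'E'
from h import *
st();c,o=cap("wrist","w3");np.savez("w3.npz",px=c["pixels"])
im=c["pixels"].copy(); im=np.clip(im.astype(float)*1.6,0,255).astype(np.uint8); c["pixels"]=im
crop(c,225,455,95,245,3,"w3f"); crop(c,40,140,30,210,3,"w3s")
E
```

```text
clock: 2.15
eef_pos: [0.4827, 0.1613, 0.1739]
eef_rot: [3.11, 0.374, 0.016]
wrist_force: [-0.5, -0.0, -0.3]
finger_gap: 0.996
2.15 [0.4827 0.1613 0.1739] [3.11  0.374 0.016] F [-0.5 -0.  -0.3] gap 0.996
```

View pics/w3f.png

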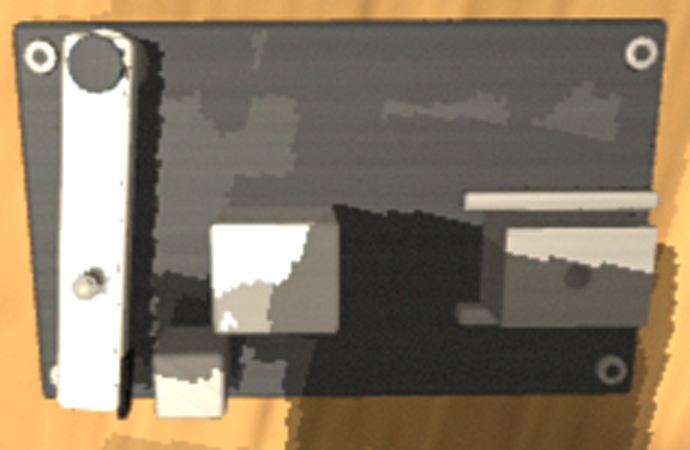

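View pics/w3s.png

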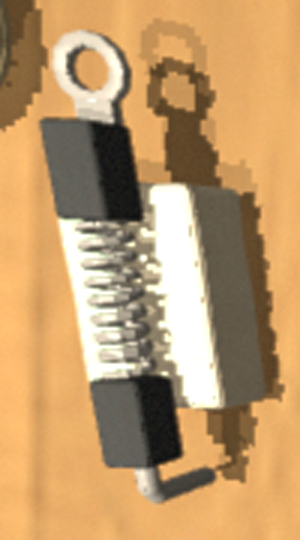

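```bash
cat > fx.py <<'E'
from h import *
E
python3 - <<'E'
from h import *
c,_=cap("wrist","w4");o=env.get_obs()
f=lambda u,v,z:plane(c,(225+(u+.5)/3-.5,95+(v+.5)/3-.5),z,o)
g=lambda u,v,z:plane(c,(40+(u+.5)/3-.5,30+(v+.5)/3-.5),z,o)
pc=[f(*p,.01) for p in [(15,22),(667,18),(632,393),(45,397)]]
rc=[f(*p,.044) for p in [(211,227),(339,224),(339,333),(213,333)]]
bc=[f(*p,.044) for p in [(505,228),(656,226),(657,327),(500,327)]]
for n,q in (("plate",pc),("rest",rc),("blk",bc)):
    d=(q[0]-q[1]+q[3]-q[2])/2;d2=(q[0]-q[3]+q[1]-q[2])/2
    print(n,np.mean(q,0).round(4),"yaw",np.degrees(np.arctan2(d[1],d[0])).round(2),"side",np.degrees(np.arctan2(d2[1],d2[0])).round(2),np.linalg.norm(d).round(4),np.linalg.norm(d2).round(4))
print("hole",f(577,277,.044),"head",f(93,282,.053),"pivot",f(95,62,.047))
print("eye hole",g(92,67,.0305),"plugE top c",np.mean([g(*p,.043) for p in [(42,120),(90,124),(60,215),(103,216)]],0),"plugL top",np.mean([g(*p,.043) for p in [(90,380),(134,378),(105,465),(147,460)]],0))
print("legtop",g(148,490,.035),"tip",g(212,475,.007))
st()
E
```

```text
plate [0.505  0.1489 0.01  ] yaw 103.92 side 14.09 0.2022 0.1233
rest [0.4876 0.1665 0.044 ] yaw 104.18 side 13.94 0.0376 0.0327
blk [0.5094 0.0789 0.044 ] yaw 103.87 side 17.39 0.0459 0.0305
hole [0.50942528 0.07971782 0.044     ] head [0.47698003 0.21758451 0.053     ] pivot [0.53652842 0.22907096 0.047     ]
eye hole [0.54912932 0.38987814 0.0305    ] plugE top c [0.52216824 0.38486357 0.043     ] plugL top [0.45478767 0.37089111 0.043     ]
legtop [0.43240166 0.3672646  0.035     ] tip [0.43082359 0.36537695 0.007     ]
2.25 [0.4829 0.1607 0.1742] [3.11  0.372 0.017] F [0.2 0.3 0.6] gap 0.991
```

```bash
cat >> h.py <<'E'
def need(pos,yaw,pitch_axis=None):
    """shift and turn (deg) from now to tool-down pose with tool x at yaw"""
    o=env.get_obs();y=np.radians(yaw)
    Rt=np.array([[np.cos(y),np.sin(y),0],[np.sin(y),-np.cos(y),0],[0,0,-1]])
    Rn=R.from_rotvec(o["eef_rot"]).as_matrix()
    print("need slide",np.round(np.array(pos)-o["eef_pos"],4),"turn",np.degrees(R.from_matrix(Rt@Rn.T).as_rotvec()).round(2))
E
python3 -m crank '[{"slide":[-0.005,0.038,-0.01],"angular":[0,0,-2],"fingers":0.06},{"slide":[-0.005,0.038,-0.01],"angular":[0,0,0],"fingers":0.06},{"slide":[-0.005,0.038,-0.01],"angular":[0,0,0],"fingers":0.06},{"slide":[-0.005,0.036,-0.01],"angular":[0,0,0],"fingers":0.06},{"slide":[-0.005,0.036,-0.01],"angular":[0,0,0],"fingers":0.06},{"slide":[-0.003,0.02,-0.01],"angular":[0,0,0],"fingers":0.06},{"slide":[0,0,0],"angular":[0,0,0],"fingers":0.06},{"slide":[0,0,0],"angular":[0,0,0],"fingers":0.06}]'
python3 - <<'E'
from h import *
need([.4545,.3707,.0295],11.5)
c,o=cap("wrist","w5")
c["pixels"]=np.clip(c["pixels"]*1.5,0,255).astype(np.uint8)
crop(c,200,460,20,300,2,"w5c")
E
```

```text
clock: 2.92
eef_pos: [0.4607, 0.3631, 0.1183]
eef_rot: [3.119, 0.277, 0.038]
wrist_force: [-0.7, -0.4, 0.4]
finger_gap: 0.701
need slide [-0.0062  0.0076 -0.0888] turn [0.45 1.44 1.34]
```

View pics/w5c.png

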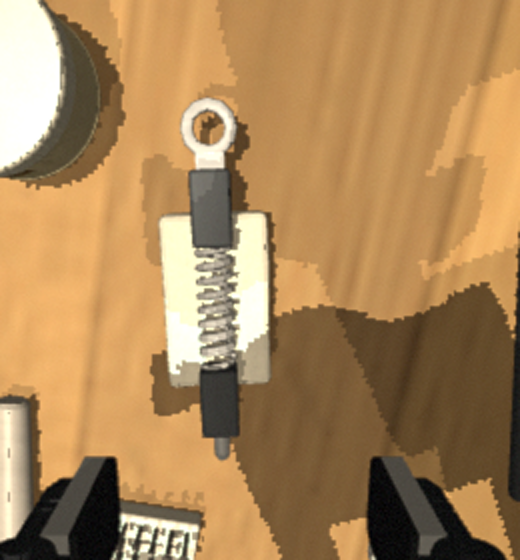

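The block lies under the coil and about half of the eye plug; the leg plug at crop (220,403) mostly overhangs it. I'll recompute from this view.

```bash
python3 - <<'E'
from h import *
c,_=cap("wrist","w6");o=env.get_obs()
g=lambda u,v,z:plane(c,(200+(u+.5)/2-.5,20+(v+.5)/2-.5),z,o)
L=np.mean([g(*p,.043) for p in [(202,370),(238,368),(238,436),(204,437)]],0)
E=np.mean([g(*p,.043) for p in [(190,171),(229,170),(232,246),(193,247)]],0)
e=g(208,128,.031); print(L,E,e)
d=E-L;print(np.linalg.norm(d),np.degrees(np.arctan2(d[1],d[0]))); d=e-L;print(np.linalg.norm(d),np.degrees(np.arctan2(d[1],d[0])))
need([L[0],L[1],.0295],11.5)
E
```

```text
[0.45429797 0.37015127 0.043     ] [0.5218204  0.38475157 0.043     ] [0.54804538 0.39056434 0.031     ]
0.06908290123257783 12.201161492882534
0.09669162505898991 12.284146084422547
need slide [-0.0067  0.008  -0.0891] turn [0.45 1.45 1.43]
```

```bash
python3 -m crank '[{"slide":[-0.006,0.008,-0.02],"angular":[0.4,1.4,1.9],"fingers":0.045},{"slide":[0,0,-0.02],"angular":[0,0,0],"fingers":0.045},{"slide":[0,0,-0.01],"angular":[0,0,0],"fingers":0.045},{"slide":[0,0,0],"angular":[0,0,0],"fingers":0.045}]'
python3 - <<'E'
from h import *
need([.4543,.3702,.0295],12)
c,o=cap("wrist","w7")
E
```

```text
clock: 3.35
eef_pos: [0.4598, 0.3651, 0.0722]
eef_rot: [-3.124, -0.317, -0.013]
wrist_force: [0.1, -0.3, -0.3]
finger_gap: 0.529
need slide [-0.0055  0.0051 -0.0427] turn [-0.13  0.45  0.4 ]
```

View pics/w7.png

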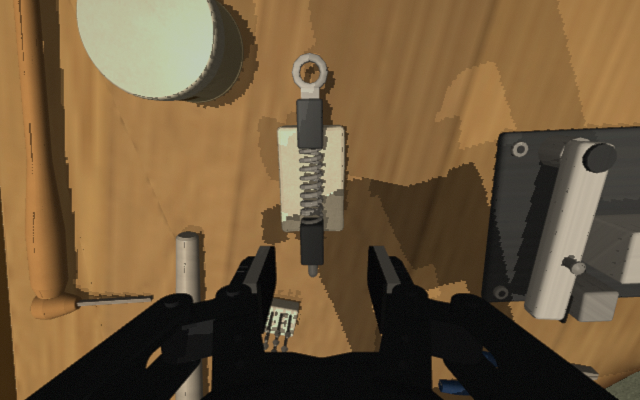

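```bash
python3 - <<'E'
from h import *
c,_=cap("wrist","w8");o=env.get_obs()
for uv in [(298,302),(268,300)]: print(plane(c,uv,0.01,o))
c2=env.capture("top")
for q in [(73,425),(152,425),(152,468),(73,468)]: print(plane(c2,(230+q[0]/4,130+q[1]/4),.012).round(4))
crop(c2,225,300,140,260,5,"t3c")
c3=env.capture("scene"); crop(c3,200,340,180,300,5,"s3c")
E
```

```text
[0.3921514  0.37145246 0.01      ]
[0.38928317 0.39374117 0.01      ]
[0.3855 0.4112 0.012 ]
[0.3852 0.3659 0.012 ]
[0.3607 0.3657 0.012 ]
[0.3609 0.411  0.012 ]
```

View pics/s3c.png

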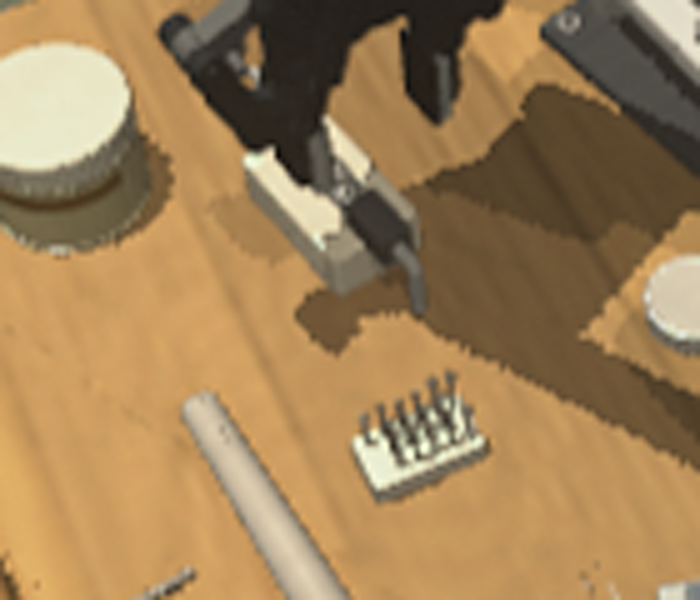

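The pin header sits at x < 0.392, clear of the fingers. I'll go down and grip.

```bash
python3 -m crank '[{"slide":[-0.0055,0.005,-0.015],"angular":[-0.1,0.4,0.4],"fingers":0.045},{"slide":[-0.001,0.001,-0.015],"angular":[0,0,0],"fingers":0.045},{"slide":[0,0,-0.008],"angular":[0,0,0],"fingers":0.045},{"slide":[0,0,0],"angular":[0,0,0],"fingers":0.045}]'
python3 - <<'E'
from h import *
need([.4543,.3702,.0295],12)
E
```

```text
clock: 3.88
eef_pos: [0.456, 0.3747, 0.0376]
eef_rot: [-3.119, -0.33, -0.017]
wrist_force: [-0.5, -0.5, 0.1]
finger_gap: 0.524
need slide [-0.0017 -0.0045 -0.0081] turn [-0.37  0.6  -0.08]
```

```bash
python3 -m crank '[{"slide":[-0.0015,-0.0045,-0.004],"angular":[-0.4,0.8,0],"fingers":0.03},{"slide":[0,0,-0.003],"angular":[0,0,0],"fingers":0.03},{"slide":[0,0,0],"angular":[0,0,0],"fingers":0.03}]'
python3 - <<'E'
from h import *
need([.4543,.3702,.0295],12)
c,o=cap("wrist","w9")
crop(c,220,420,180,330,4,"w9c")
E
```

```text
clock: 4.13
eef_pos: [0.4537, 0.3703, 0.0298]
eef_rot: [3.123, 0.332, -0.009]
wrist_force: [0.1, -0.7, 0.1]
finger_gap: 0.353
need slide [ 0.0006 -0.0001 -0.0003] turn [ 0.09 -0.34 -0.15]
```

View pics/w9c.png

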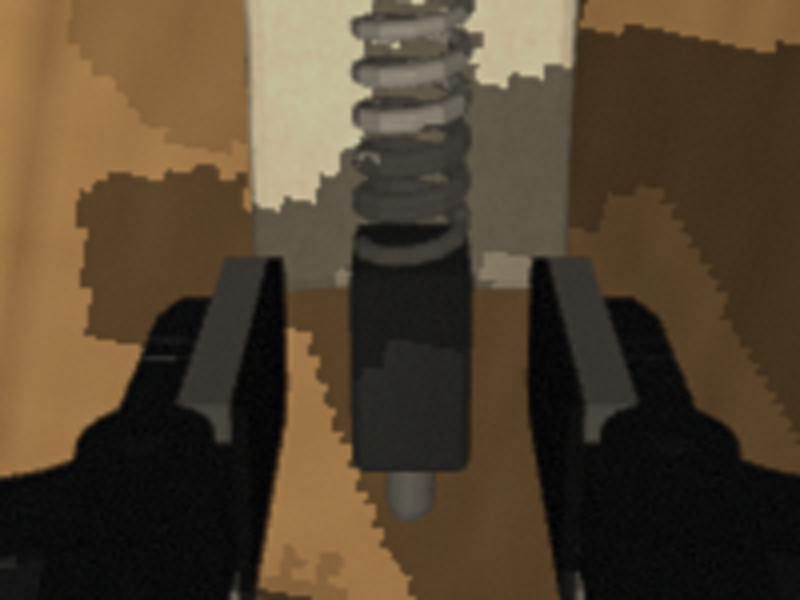

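The plug is centred between the pads, at crop (410,350). Now I'll close and lift.

```bash
python3 -m crank '[{"slide":[0,0,0],"angular":[0,0,0],"fingers":0.0},{"slide":[0,0,0],"angular":[0,0,0],"fingers":0.0},{"slide":[0,0,0],"angular":[0,0,0],"fingers":0.0},{"slide":[0,0,0],"angular":[0,0,0],"fingers":0.0}]'
python3 - <<'E'
from h import *
st()
c,o=cap("wrist","w10")
crop(c,220,420,180,330,4,"w10c")
E
```

```text
clock: 4.52
eef_pos: [0.4547, 0.3706, 0.0312]
eef_rot: [3.124, 0.332, -0.006]
wrist_force: [0.2, 0.0, -0.1]
finger_gap: 0.142
4.52 [0.4547 0.3706 0.0312] [ 3.124  0.332 -0.006] F [ 0.2  0.  -0.1] gap 0.142
```

View pics/w10c.png

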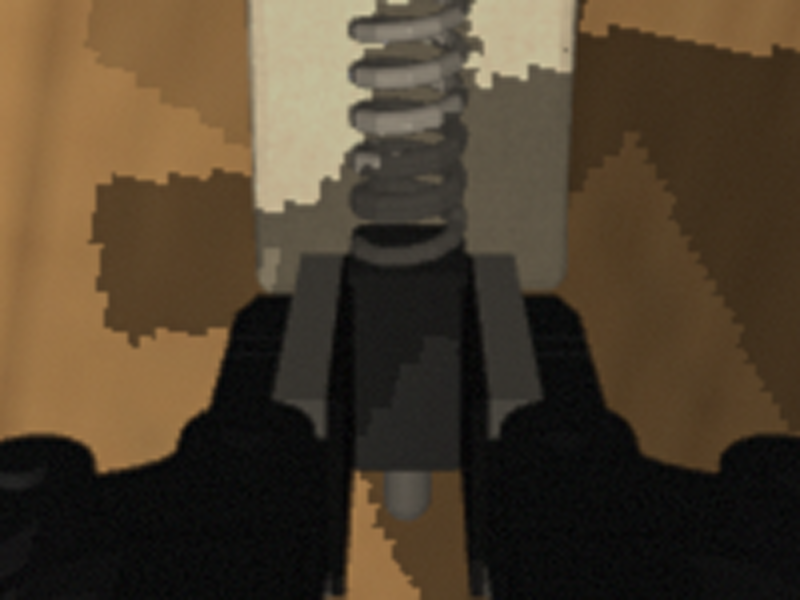

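```bash
python3 -m crank '[{"slide":[0,0,0.02],"angular":[0,0,0],"fingers":0.0},{"slide":[0,0,0.035],"angular":[0,0,0],"fingers":0.0},{"slide":[0,0,0.035],"angular":[0,0,0],"fingers":0.0},{"slide":[0,-0.015,0.015],"angular":[0,0,7],"fingers":0.0},{"slide":[0.004,-0.022,0],"angular":[0,0,7],"fingers":0.0},{"slide":[0.004,-0.022,0],"angular":[0,0,7],"fingers":0.0},{"slide":[0.004,-0.022,0],"angular":[0,0,7],"fingers":0.0},{"slide":[0.004,-0.022,0],"angular":[0,0,7],"fingers":0.0},{"slide":[0.004,-0.022,0],"angular":[0,0,7],"fingers":0.0},{"slide":[0.004,-0.022,0],"angular":[0,0,7],"fingers":0.0},{"slide":[0.004,-0.022,0],"angular":[0,0,7],"fingers":0.0},{"slide":[0.004,-0.022,0],"angular":[0,0,7],"fingers":0.0}]'
python3 -m crank '[{"slide":[0.004,-0.022,0],"angular":[0,0,7],"fingers":0.0},{"slide":[0.004,-0.02,0],"angular":[0,0,7],"fingers":0.0},{"slide":[0.004,-0.02,0],"angular":[0,0,7],"fingers":0.0},{"slide":[0,0,0],"angular":[0,0,0],"fingers":0.0}]'
python3 - <<'E'
from h import *
need([.5039,.1016,.11],104)
c,o=cap("wrist","w11")
E
```

```text
clock: 5.57
eef_pos: [0.4848, 0.1757, 0.1423]
eef_rot: [2.46, 1.944, 0.004]
wrist_force: [0.6, 0.6, -1.0]
finger_gap: 0.144
clock: 5.9
eef_pos: [0.4976, 0.107, 0.1429]
eef_rot: [2.049, 2.371, 0.006]
wrist_force: [1.0, -0.0, -1.0]
finger_gap: 0.144
need slide [ 0.0063 -0.0054 -0.0329] turn [0.12 0.48 5.66]
```

View pics/w11.png

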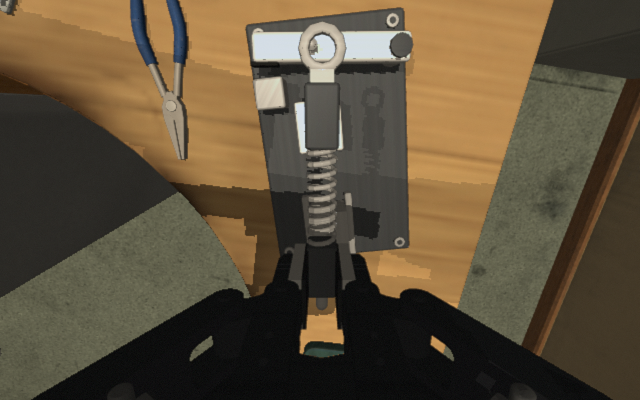

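```bash
python3 -m crank '[{"slide":[0.006,-0.005,-0.02],"angular":[0.1,0.5,5.6],"fingers":0.0},{"slide":[0,0,0],"angular":[0,0,0],"fingers":0.0},{"slide":[0,0,0],"angular":[0,0,0],"fingers":0.0}]'
python3 - <<'E'
from h import *
need([.5039,.1016,.08],104)
c,o=cap("wrist","w12")
def tool(uv,zt):
    H=np.array(c["hand_eye"]);d=H[:3,:3]@np.linalg.inv(c["K"])@np.array([uv[0],uv[1],1.]);p=H[:3,3];return p+d*(zt-p[2])/d[2]
print("eye",tool((323,47),.0002),"leg",tool((322,302),-.004))
crop(c,220,420,220,330,4,"w12c")
crop(c,240,420,10,110,4,"w12e")
c,o=cap("top","t12");crop(c,300,440,120,230,5,"t12c")
c,o=cap("scene","s12");crop(c,300,440,130,240,5,"s12c")
E
```

```text
clock: 6.2
eef_pos: [0.5033, 0.1046, 0.1236]
eef_rot: [-1.954, -2.459, -0.003]
wrist_force: [0.7, 0.5, -0.3]
finger_gap: 0.143
need slide [ 0.0006 -0.003  -0.0436] turn [-0.12  0.03  0.94]
eye [0.09844589 0.00050758 0.0002    ] leg [-0.01926998  0.00020777 -0.004     ]
```

View pics/w12c.png

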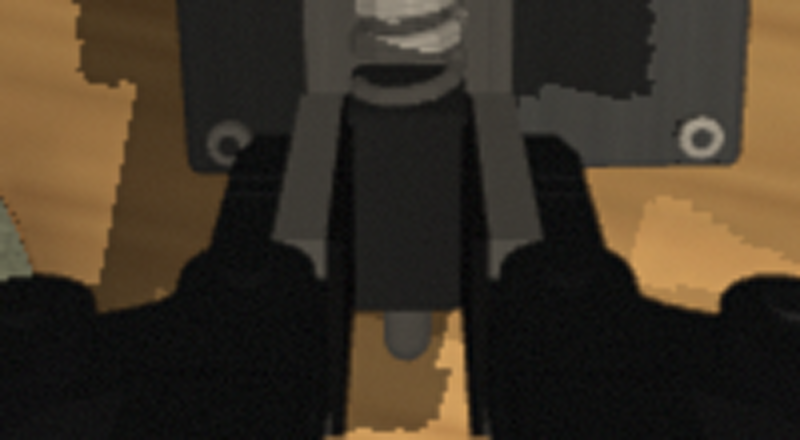

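View pics/s12c.png

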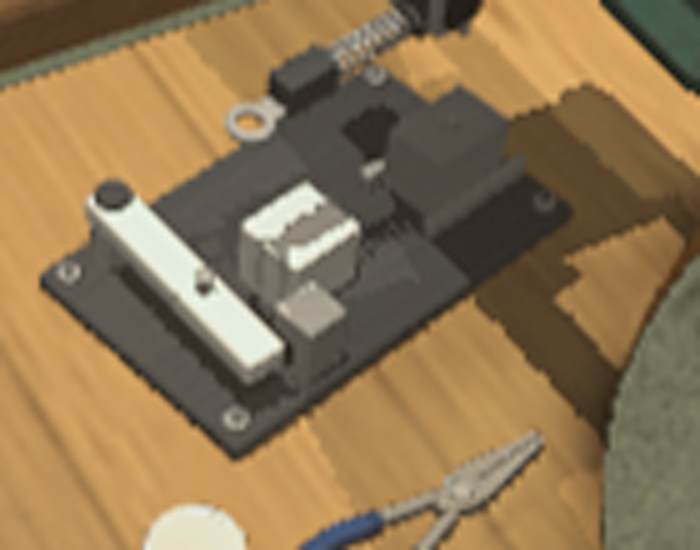

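View pics/w12e.png

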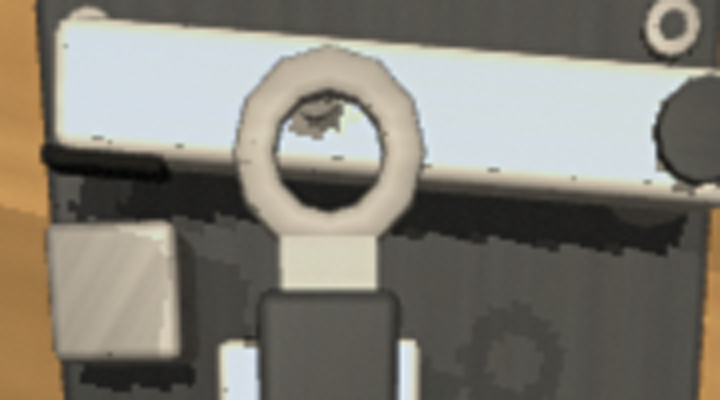

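```bash
python3 -m crank '[{"slide":[0.001,-0.004,-0.02],"angular":[-0.1,0,0.9],"fingers":0.0},{"slide":[0,0,-0.015],"angular":[0,0,0],"fingers":0.0},{"slide":[0,0,0],"angular":[0,0,0],"fingers":0.0}]'
python3 - <<'E'
from h import *
st();need([.5042,.1006,.078],104)
E
```

```text
clock: 6.6
eef_pos: [0.5055, 0.1028, 0.0912]
eef_rot: [1.931, 2.471, 0.007]
wrist_force: [-0.7, 1.0, -0.5]
finger_gap: 0.141
6.6 [0.5055 0.1028 0.0912] [1.931 2.471 0.007] F [-0.7  1.  -0.5] gap 0.141
need slide [-0.0013 -0.0022 -0.0132] turn [-0.02  0.42 -0.  ]
```

```bash
python3 -m crank '[{"slide":[-0.0013,-0.0022,-0.012],"angular":[0,0.4,0],"fingers":0.0},{"slide":[0,0,0],"angular":[0,0,0],"fingers":0.0},{"slide":[0,0,0],"angular":[0,0,0],"fingers":0.0}]'
python3 - <<'E'
from h import *
st();need([.5042,.1006,.0692],104)
E
```

```text
clock: 6.85
eef_pos: [0.5045, 0.1017, 0.0801]
eef_rot: [1.935, 2.474, 0.002]
wrist_force: [-0.2, -0.2, 0.1]
finger_gap: 0.14
6.85 [0.5045 0.1017 0.0801] [1.935e+00 2.474e+00 2.000e-03] F [-0.2 -0.2  0.1] gap 0.14
need slide [-0.0003 -0.0011 -0.0109] turn [-0.02  0.09  0.05]
```

```bash
python3 -m crank '[{"slide":[-0.0003,-0.001,-0.007],"angular":[0,0,0],"fingers":0.0},{"slide":[0,0,0],"angular":[0,0,0],"fingers":0.0},{"slide":[0,0,0],"angular":[0,0,0],"fingers":0.0}]'
python3 - <<'E'
from h import *
st();need([.5042,.1006,.0692],104)
c,o=cap("top","t13");crop(c,360,440,150,210,8,"t13c")
c,o=cap("scene","s13");crop(c,340,440,130,205,7,"s13c")
E
```

```text
clock: 7.1
eef_pos: [0.5051, 0.1008, 0.0738]
eef_rot: [1.934, 2.472, 0.004]
wrist_force: [0.6, -0.3, -0.3]
finger_gap: 0.14
7.1 [0.5051 0.1008 0.0738] [1.934 2.472 0.004] F [ 0.6 -0.3 -0.3] gap 0.14
need slide [-0.0009 -0.0002 -0.0046] turn [-0.02  0.22  0.08]
```

View pics/s13c.png

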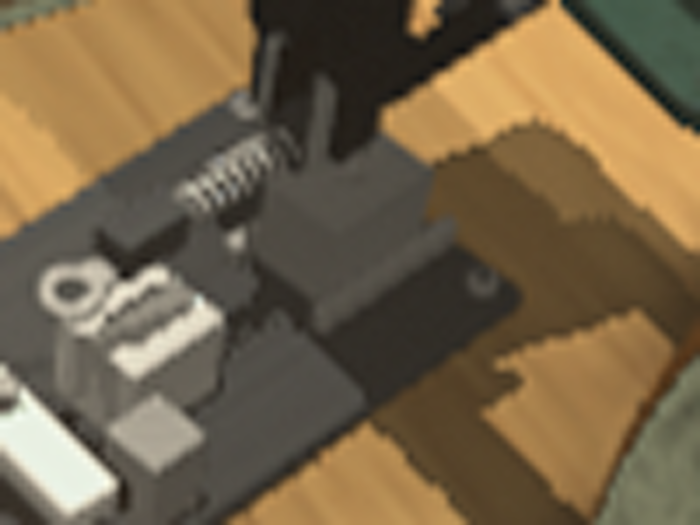

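The hand hides the leg from the scene camera, at around crop (330,160), so I'll go down by feel.

```bash
python3 -m crank '[{"slide":[-0.0009,-0.0002,-0.002],"angular":[0,0.2,0],"fingers":0.0},{"slide":[0,0,-0.001],"angular":[0,0,0],"fingers":0.0},{"slide":[0,0,0],"angular":[0,0,0],"fingers":0.0}]'
python3 -m crank '[{"slide":[0,0,-0.0015],"angular":[0,0,0],"fingers":0.0},{"slide":[0,0,0],"angular":[0,0,0],"fingers":0.0}]'
python3 -m crank '[{"slide":[0,0,-0.0015],"angular":[0,0,0],"fingers":0.0},{"slide":[0,0,0],"angular":[0,0,0],"fingers":0.0}]'
python3 - <<'E'
from h import *
st();need([.5042,.1006,.0692],104)
E
```

```text
clock: 7.45
eef_pos: [0.5043, 0.1005, 0.0711]
eef_rot: [1.936, 2.474, 0.001]
wrist_force: [0.5, -0.6, -1.2]
finger_gap: 0.146
clock: 7.62
eef_pos: [0.5044, 0.1005, 0.0696]
eef_rot: [1.936, 2.473, 0.002]
wrist_force: [-0.6, -0.1, -0.8]
finger_gap: 0.146
clock: 7.78
eef_pos: [0.5045, 0.1005, 0.0679]
eef_rot: [1.936, 2.473, 0.001]
wrist_force: [-0.4, 0.1, -1.0]
finger_gap: 0.143
7.78 [0.5045 0.1005 0.0679] [1.936e+00 2.473e+00 1.000e-03] F [-0.4  0.1 -1. ] gap 0.143
need slide [-0.0003  0.0001  0.0013] turn [-0.02  0.06  0.1 ]
```

```bash
for i in 1 2 3; do python3 -m crank '[{"slide":[0,0,-0.0015],"angular":[0,0,0],"fingers":0.0},{"slide":[0,0,0],"angular":[0,0,0],"fingers":0.0}]' | egrep 'pos|force'; done
```

```text
eef_pos: [0.5044, 0.1005, 0.0662]
wrist_force: [-0.0, -0.3, -1.5]
eef_pos: [0.5043, 0.1005, 0.0645]
wrist_force: [0.1, 0.8, -1.3]
eef_pos: [0.5043, 0.1006, 0.0628]
wrist_force: [-0.6, -0.9, -1.0]
```

The tip is 6 mm below the block's top with no force, so it's in the hole. I'll keep going down.

```bash
for i in 1 2 3; do python3 -m crank '[{"slide":[0,0,-0.002],"angular":[0,0,0],"fingers":0.0},{"slide":[0,0,-0.0015],"angular":[0,0,0],"fingers":0.0}]' | egrep 'pos|force'; done
```

```text
eef_pos: [0.5045, 0.1006, 0.0593]
wrist_force: [-0.7, -0.6, -1.5]
eef_pos: [0.5045, 0.1006, 0.0555]
wrist_force: [0.0, -0.8, -0.9]
eef_pos: [0.5044, 0.1006, 0.0515]
wrist_force: [0.6, 0.8, -1.3]
```

```bash
for i in 1 2 3; do python3 -m crank '[{"slide":[0,0,-0.001],"angular":[0,0,0],"fingers":0.0},{"slide":[0,0,0],"angular":[0,0,0],"fingers":0.0}]' | egrep 'pos|force'; done
python3 - <<'E'
from h import *
st();c,o=cap("scene","s14");crop(c,300,440,130,240,5,"s14c")
E
```

```text
eef_pos: [0.5042, 0.1006, 0.0498]
wrist_force: [-0.6, -0.4, -0.1]
eef_pos: [0.5042, 0.1006, 0.0487]
wrist_force: [0.4, 1.0, -0.6]
eef_pos: [0.5044, 0.1006, 0.0477]
wrist_force: [-0.3, -0.5, -1.6]
9.28 [0.5044 0.1006 0.0477] [1.936e+00 2.474e+00 1.000e-03] F [-0.3 -0.5 -1.6] gap 0.142
```

View pics/s14c.png

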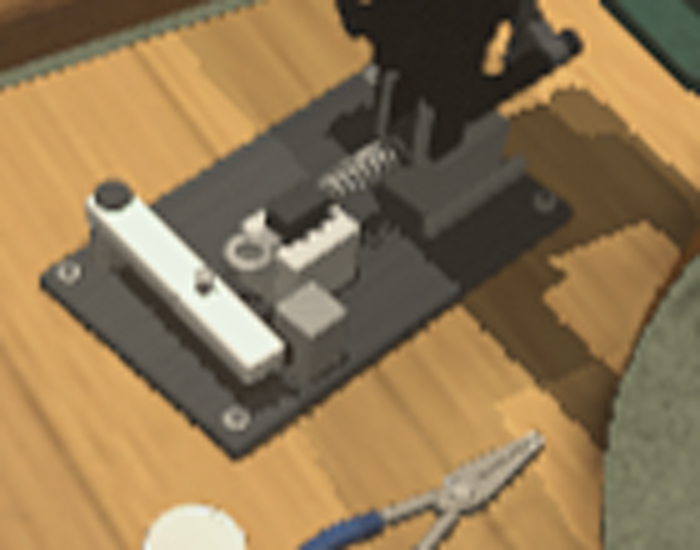

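The eye plug is just over the rest and the leg plug is at the block's top. I'll press until contact.

```bash
for i in 1 2 3; do python3 -m crank '[{"slide":[0,0,-0.0008],"angular":[0,0,0],"fingers":0.0},{"slide":[0,0,0],"angular":[0,0,0],"fingers":0.0}]' | egrep 'pos|force'; done
```

```text
eef_pos: [0.5046, 0.1007, 0.0477]
wrist_force: [-0.8, -0.7, -1.1]
eef_pos: [0.5047, 0.1008, 0.0477]
wrist_force: [-1.5, 0.6, -1.0]
eef_pos: [0.5048, 0.1009, 0.0477]
wrist_force: [-0.7, 0.4, -1.0]
```

```bash
python3 -m crank '[{"slide":[-0.0003,-0.0002,-0.0015],"angular":[0,0,0],"fingers":0.0}]' | egrep 'pos|force';python3 -m crank '[{"slide":[0,0,-0.0015],"angular":[0,0,0],"fingers":0.0}]' | egrep 'pos|force|gap'; python3 -m crank '[{"slide":[0,0,-0.002],"angular":[0,0,0],"fingers":0.0}]' | egrep 'pos|force|gap'
```

```text
eef_pos: [0.5049, 0.1009, 0.0473]
wrist_force: [-6.5, 2.2, 26.6]
eef_pos: [0.5049, 0.101, 0.0474]
wrist_force: [-7.0, -0.7, 21.9]
finger_gap: 0.145
eef_pos: [0.5049, 0.101, 0.0473]
wrist_force: [-8.5, -1.0, 26.3]
finger_gap: 0.142
```

Seated: the stop is firm at z = 0.0475 (26 N peak). I'll relax and release, rise, then look.

```bash
python3 -m crank '[{"slide":[0,0,0],"angular":[0,0,0],"fingers":0.0},{"slide":[0,0,0.0003],"angular":[0,0,0],"fingers":0.03},{"slide":[0,0,0],"angular":[0,0,0],"fingers":0.035},{"slide":[0,0,0],"angular":[0,0,0],"fingers":0.035},{"slide":[0,0,0],"angular":[0,0,0],"fingers":0.035},{"slide":[0,0,0.02],"angular":[0,0,0],"fingers":0.035},{"slide":[-0.005,0.02,0.03],"angular":[0,0,0],"fingers":0.035},{"slide":[-0.008,0.03,0.02],"angular":[0,0,0],"fingers":0.035},{"slide":[0,0,0],"angular":[0,0,0],"fingers":0.035},{"slide":[0,0,0],"angular":[0,0,0],"fingers":0.035}]'
python3 - <<'E'
from h import *
st();c,o=cap("wrist","w15")
c["pixels"]=np.clip(c["pixels"]*1.6,0,255).astype(np.uint8)
crop(c,200,440,20,320,2,"w15c")
c,o=cap("scene","s15");crop(c,300,440,130,240,5,"s15c")
E
```

```text
clock: 10.92
eef_pos: [0.4912, 0.1517, 0.118]
eef_rot: [1.938, 2.471, 0.003]
wrist_force: [0.1, 0.9, -0.4]
finger_gap: 0.41
10.92 [0.4912 0.1517 0.118 ] [1.938 2.471 0.003] F [ 0.1  0.9 -0.4] gap 0.41
```

View pics/w15c.png

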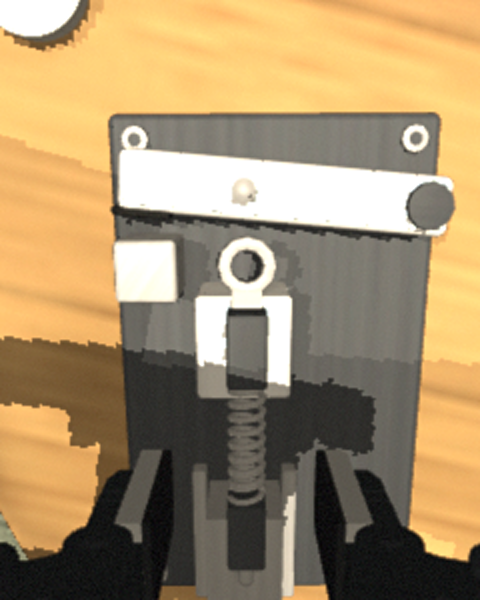

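View pics/s15c.png

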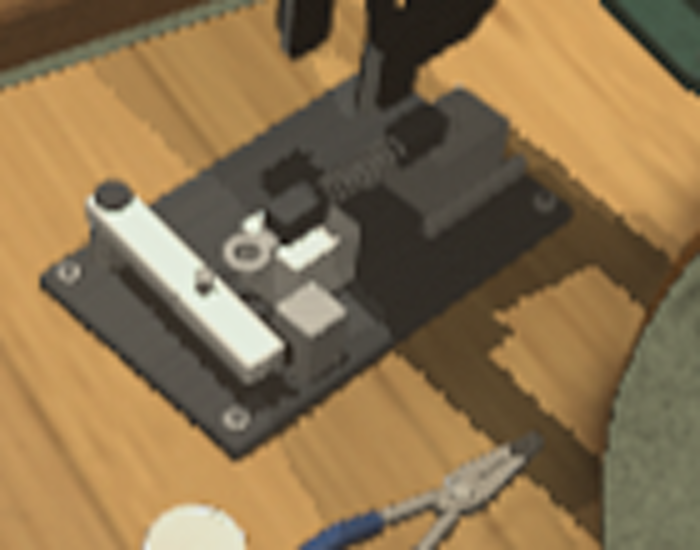

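The spring lies seated with its eye at crop (246,266) and the post head at crop (243,188). Now I'll measure the eye plug, eye and post.

```bash
python3 - <<'E'
from h import *
c,o=cap("wrist","w16")
g=lambda u,v,z:plane(c,(200+(u+.5)/2-.5,20+(v+.5)/2-.5),z,o)
P=np.mean([g(*p,.060) for p in [(229,310),(268,309),(268,389),(230,389)]],0)
e=g(246,266,.048);h=g(243,187,.053);print("plug",P,"eye",e,"post",h,"leg-ish",g(246,578,.056))
y=np.radians(104);X=np.array([np.cos(y),np.sin(y),0]);Y=np.array([-np.sin(y),np.cos(y),0])
print("plug->eye",(e-P)@X,(e-P)@Y,"eye->post",(h-e)@X,(h-e)@Y)
r=np.mean([g(*p,.044) for p in [(196,296),(292,296),(290,397),(199,397)]],0);print("rest",r, "origin",r-.021*X, "post fixture",(h-r)@X+.021,(h-r)@Y, "eye fx",(e-r)@X+.021,(e-r)@Y)
need([P[0],P[1],.0475],104)
c["pixels"]=np.clip(c["pixels"]*1.3,0,255).astype(np.uint8);crop(c,250,430,80,180,4,"w16c")
E
```

```text
plug [0.4877579  0.17120921 0.06      ] eye [0.48076753 0.1960611  0.048     ] post [0.47375349 0.22053941 0.053     ] leg-ish [0.50820083 0.0843888  0.056     ]
plug->eye 0.02580480157783021 0.0007705174594433085 eye->post 0.025448048716230385 0.0008838494885161821
rest [0.4871734  0.16750402 0.044     ] origin [0.49225376 0.14712781 0.044     ] post fixture 0.07570658519383514 0.00019086093805574544 eye fx 0.05025853647760475 -0.0006929885504604358
need slide [-0.0029  0.0205 -0.0693] turn [-0.05 -0.04  0.31]
```

View pics/w16c.png

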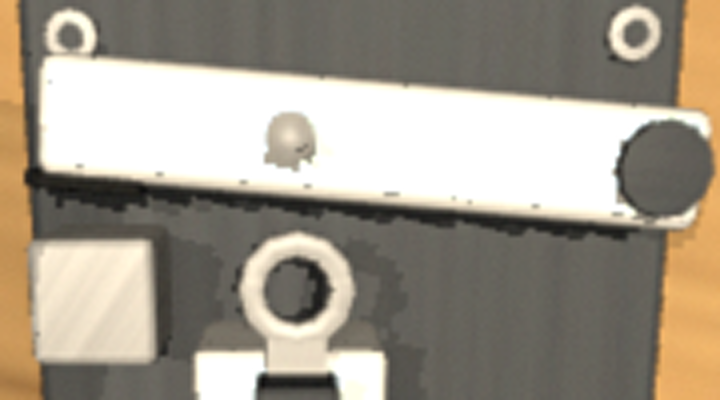

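```bash
python3 -m crank '[{"slide":[-0.0037,0.019,-0.025],"angular":[0,0,0.3],"fingers":0.035},{"slide":[0,0,-0.025],"angular":[0,0,0],"fingers":0.035},{"slide":[0,0,0],"angular":[0,0,0],"fingers":0.035},{"slide":[0,0,0],"angular":[0,0,0],"fingers":0.035}]'
python3 - <<'E'
from h import *
st();need([.4875,.1705,.0480],104)
E
```

```text
clock: 11.4
eef_pos: [0.4871, 0.167, 0.0632]
eef_rot: [-1.938, -2.47, 0.003]
wrist_force: [0.4, 0.7, 1.0]
finger_gap: 0.412
11.4 [0.4871 0.167  0.0632] [-1.938 -2.47   0.003] F [0.4 0.7 1. ] gap 0.412
need slide [ 0.0004  0.0035 -0.0152] turn [ 0.02 -0.18  0.24]
```

```bash
python3 -m crank '[{"slide":[0.0004,0.0035,-0.010],"angular":[0,-0.2,0.2],"fingers":0.035},{"slide":[0,0,0],"angular":[0,0,0],"fingers":0.035},{"slide":[0,0,0],"angular":[0,0,0],"fingers":0.035}]'
python3 - <<'E'
from h import *
st();need([.4875,.1705,.0480],104)
E
```

```text
clock: 11.65
eef_pos: [0.4879, 0.1685, 0.0535]
eef_rot: [-1.937, -2.472, 0.003]
wrist_force: [-0.1, 0.3, -0.1]
finger_gap: 0.411
11.65 [0.4879 0.1685 0.0535] [-1.937 -2.472  0.003] F [-0.1  0.3 -0.1] gap 0.411
need slide [-0.0004  0.002  -0.0055] turn [ 0.06 -0.11  0.17]
```

```bash
python3 -m crank '[{"slide":[-0.0004,0.0025,-0.0055],"angular":[0,0,0.2],"fingers":0.03},{"slide":[0,0,0],"angular":[0,0,0],"fingers":0.025},{"slide":[0,0,0],"angular":[0,0,0],"fingers":0.0},{"slide":[0,0,0],"angular":[0,0,0],"fingers":0.0},{"slide":[0,0,0],"angular":[0,0,0],"fingers":0.0},{"slide":[0,0,0],"angular":[0,0,0],"fingers":0.0}]'
python3 - <<'E'
from h import *
st();need([.4875,.1705,.0480],104)
c,o=cap("wrist","w17");c["pixels"]=np.clip(c["pixels"]*1.3,0,255).astype(np.uint8);crop(c,220,420,120,320,3,"w17c")
E
```

```text
clock: 12.15
eef_pos: [0.4888, 0.1701, 0.0506]
eef_rot: [1.935, 2.474, -0.0]
wrist_force: [-1.3, 0.4, -0.3]
finger_gap: 0.14
12.15 [0.4888 0.1701 0.0506] [ 1.935  2.474 -0.   ] F [-1.3  0.4 -0.3] gap 0.14
need slide [-0.0013  0.0004 -0.0026] turn [0.04 0.04 0.08]
```

View pics/w17c.png

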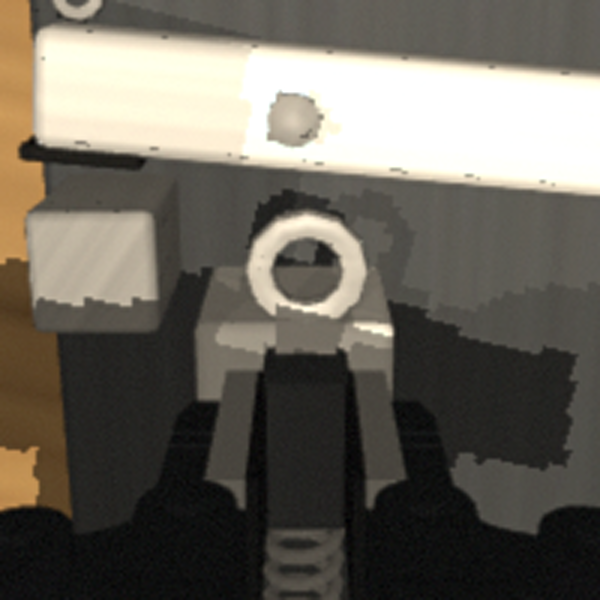

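The grip is on the eye plug. The eye is at crop (308,270) and the post head at (294,118). Next: lift 6 mm, then pitch up.

```bash
cat >> h.py <<'E'
Y0=np.radians(104);X=np.array([np.cos(Y0),np.sin(Y0),0]);Y=np.array([-np.sin(Y0),np.cos(Y0),0])
E
python3 - <<'E'
from h import *
c,o=cap("wrist","w18")
g=lambda u,v,z:plane(c,(220+(u+.5)/3-.5,120+(v+.5)/3-.5),z,o)
e=g(308,270,.048);h=g(294,118,.053);print("eye",e,"post",h,"d fixture",(h-e)@X,(h-e)@Y, "tcp->eye",(e-o["eef_pos"])@X,(e-o["eef_pos"])@Y)
E
python3 -m crank '[{"slide":[0,0,0.003],"angular":[0,0,0],"fingers":0.0},{"slide":[0,0,0.003],"angular":[0,0,0],"fingers":0.0},{"slide":[0,0,0],"angular":[0,0,0],"fingers":0.0}]'
python3 - <<'E'
from h import *
st();need([.4888,.1701,.0566],104)
E
```

```text
eye [0.48249562 0.19690917 0.048     ] post [0.47436342 0.22089756 0.053     ] d fixture 0.025243193145671253 0.002087316584405181 tcp->eye 0.027496321613951435 -0.0003891749770670161
clock: 12.5
eef_pos: [0.4888, 0.1702, 0.0569]
eef_rot: [1.935, 2.474, -0.0]
wrist_force: [-0.1, -0.3, -0.7]
finger_gap: 0.146
12.5 [0.4888 0.1702 0.0569] [ 1.935  2.474 -0.   ] F [-0.1 -0.3 -0.7] gap 0.146
need slide [-0.     -0.0001 -0.0003] turn [0.05 0.04 0.06]
```

```bash
python3 -m crank '[{"slide":[0,0,0.003],"angular":[1.45,0.36,0],"fingers":0.0},{"slide":[0,0,0.003],"angular":[1.45,0.36,0],"fingers":0.0},{"slide":[0,0,0],"angular":[0,0,0],"fingers":0.0}]'
python3 - <<'E'
from h import *
st();need([.4888,.1701,.0628],104)
E
```

```text
clock: 12.75
eef_pos: [0.4885, 0.17, 0.0633]
eef_rot: [-1.908, -2.444, -0.049]
wrist_force: [-1.0, -1.8, -2.1]
finger_gap: 0.142
12.75 [0.4885 0.17   0.0633] [-1.908 -2.444 -0.049] F [-1.  -1.8 -2.1] gap 0.142
need slide [ 0.0003  0.0001 -0.0005] turn [-2.87 -0.72 -0.06]
```

```bash
python3 -m crank '[{"slide":[-0.0012,0.0049,0],"angular":[0,0,0],"fingers":0.0},{"slide":[-0.0012,0.0049,0],"angular":[0,0,0],"fingers":0.0},{"slide":[-0.0017,0.0048,0],"angular":[0,0,0],"fingers":0.0},{"slide":[-0.0017,0.0048,0],"angular":[0,0,0],"fingers":0.0},{"slide":[0,0,0],"angular":[0,0,0],"fingers":0.0}]'
python3 - <<'E'
from h import *
st();o=env.get_obs();d=o["eef_pos"]-[.4888,.1701,0];print(d@X,d@Y);need([.4888,.1701,.0628],104)
c,o=cap("wrist","w19");c["pixels"]=np.clip(c["pixels"]*1.3,0,255).astype(np.uint8);crop(c,240,420,120,320,3,"w19c")
c,o=cap("scene","s19");crop(c,300,440,130,240,5,"s19c")
E
```

```text
clock: 13.17
eef_pos: [0.4835, 0.1886, 0.0629]
eef_rot: [-1.912, -2.449, -0.044]
wrist_force: [1.9, -5.6, -2.5]
finger_gap: 0.141
13.17 [0.4835 0.1886 0.0629] [-1.912 -2.449 -0.044] F [ 1.9 -5.6 -2.5] gap 0.141
0.019259042120247618 0.0006868571672549623
need slide [ 0.0053 -0.0185 -0.0001] turn [-2.51 -0.56 -0.04]
```

View pics/w19c.png

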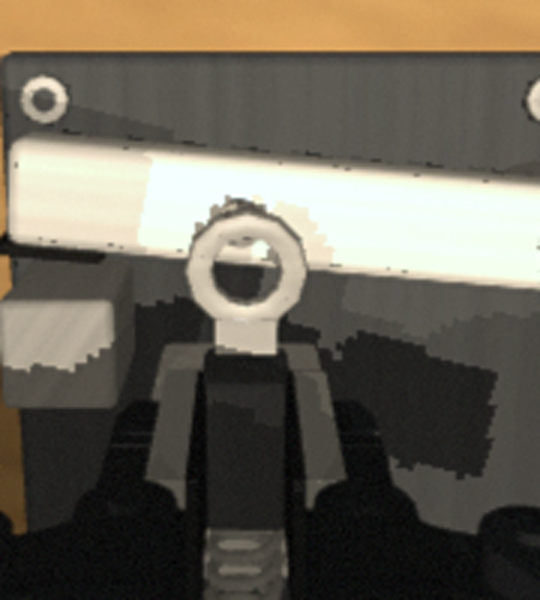

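View pics/s19c.png

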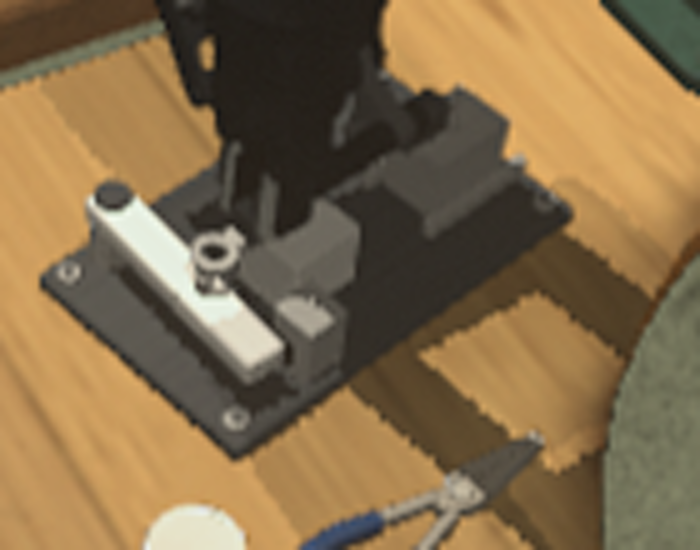

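```bash
python3 - <<'E'
from h import *
c,o=cap("wrist","w20")
g=lambda u,v,z:plane(c,(240+(u+.5)/3-.5,120+(v+.5)/3-.5),z,o)
e=g(247,261,.0605);print("eye",e,"tcp->eye",(e-o["eef_pos"])@X,(e-o["eef_pos"])@Y)
for h in [(.47436,.22090,.053),(.47375,.22054,.053)]:
    d=np.array(h)-e;print(d@X,d@Y, proj(c,h,o)*3-[720,360])
E
```

```text
eye [0.47675867 0.21622499 0.0605    ] tcp->eye 0.028818303751851317 -0.00017496493499013607
0.005116438038774006 0.0011964342218780861 [238.8236855  219.13404465]
0.004914703933630445 0.001875406497322324 [234.77701492 220.30530872]
```

```bash
python3 -m crank '[{"slide":[-0.0013,0.0027,0],"angular":[0,0,0],"fingers":0.0},{"slide":[-0.0013,0.0025,0],"angular":[0,0,0],"fingers":0.0},{"slide":[0,0,0],"angular":[0,0,0],"fingers":0.0}]'
python3 - <<'E'
from h import *
st();o=env.get_obs();d=o["eef_pos"]-[.4888,.1701,0];print(d@X,d@Y);need([.4888,.1701,.0628],104)
c,o=cap("wrist","w21");c["pixels"]=np.clip(c["pixels"]*1.3,0,255).astype(np.uint8);crop(c,270,370,170,240,6,"w21c")
c,o=cap("scene","s21");crop(c,310,380,160,215,9,"s21c")
E
```

```text
clock: 13.57
eef_pos: [0.4819, 0.1928, 0.0629]
eef_rot: [-1.911, -2.455, -0.042]
wrist_force: [0.9, -6.8, -3.1]
finger_gap: 0.14
13.57 [0.4819 0.1928 0.0629] [-1.911 -2.455 -0.042] F [ 0.9 -6.8 -3.1] gap 0.14
0.02369519160267305 0.001190986754039689
need slide [ 0.0069 -0.0227 -0.0001] turn [-2.28 -0.42 -0.2 ]
```

View pics/w21c.png

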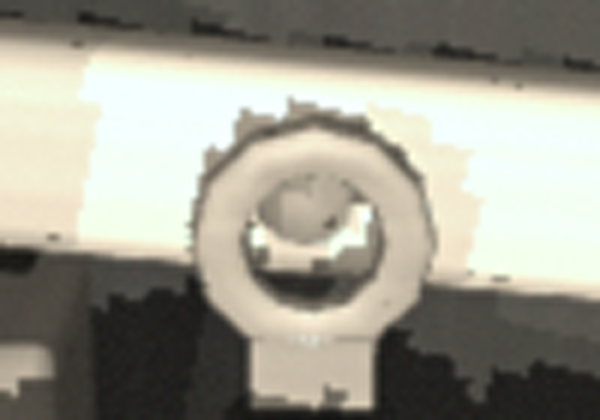

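View pics/s21c.png

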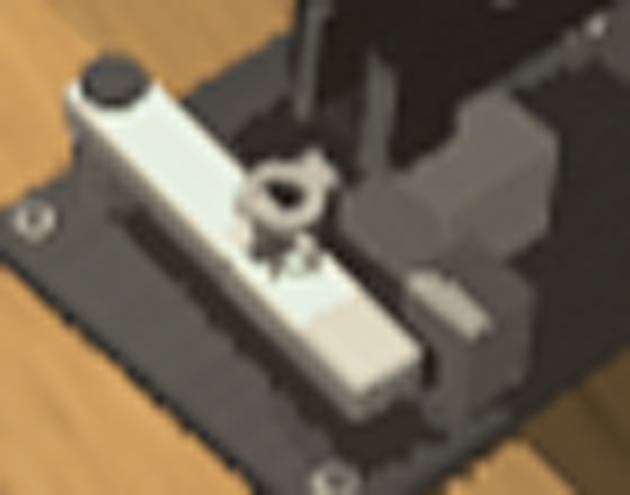

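The post head shows through the eye at crop (309,205), against a hole centre of (314,241). I'll measure what's left.

```bash
python3 - <<'E'
from h import *
c,o=cap("wrist","w22")
g=lambda u,v,z:plane(c,(270+(u+.5)/6-.5,170+(v+.5)/6-.5),z,o)
e=g(314,241,.0595)
for z in (.052,.054):
    h=g(309,205,z);print("head",h,(h-e)@X,(h-e)@Y)
for h in [(.47436,.22090,.053),(.47375,.22054,.053)]: print((np.array(h)-e)@X,(np.array(h)-e)@Y)
need([.4888,.1701,.0628],104)
E
```

```text
head [0.47483141 0.21982235 0.052     ] 0.0010914643353948752 0.0004048122763525251
head [0.47470363 0.22032082 0.054     ] 0.0016060459020268206 0.00040820828808538554
0.002251152152249105 0.00060151541236581
0.002049418047105544 0.0012804876878100475
need slide [ 0.0069 -0.0225  0.    ] turn [-2.28 -0.43 -0.2 ]
```

```bash
python3 -m crank '[{"slide":[-0.0009,0.0017,0],"angular":[0,0,0],"fingers":0.0},{"slide":[0,0.0001,-0.0015],"angular":[0,0,0],"fingers":0.0},{"slide":[0,0,0],"angular":[0,0,0],"fingers":0.0}]'
python3 -m crank '[{"slide":[0,0.0002,-0.0015],"angular":[0,0,0],"fingers":0.0}]' | egrep 'pos|force'
python3 - <<'E'
from h import *
o=env.get_obs();d=o["eef_pos"]-[.4888,.1701,0];print(d@X,d@Y);need([.4888,.1701,.0628],104)
c,o=cap("wrist","w23");c["pixels"]=np.clip(c["pixels"]*1.3,0,255).astype(np.uint8);crop(c,270,370,170,240,6,"w23c")
E
```

```text
clock: 13.97
eef_pos: [0.4818, 0.1934, 0.0612]
eef_rot: [-1.91, -2.461, -0.038]
wrist_force: [0.8, -7.0, -1.7]
finger_gap: 0.14
eef_pos: [0.4821, 0.1932, 0.0599]
wrist_force: [0.9, -7.1, -0.8]
0.02405402873184313 0.0008924308088888375
need slide [ 0.0067 -0.0231  0.0029] turn [-1.94 -0.26 -0.42]
```

View pics/w23c.png

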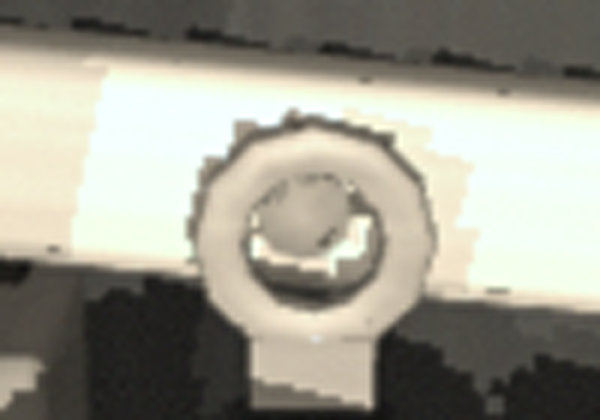

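```bash
python3 -m crank '[{"slide":[-0.0012,0.0018,0.0005],"angular":[0,0,0],"fingers":0.0},{"slide":[-0.0003,0.0008,0],"angular":[0,0,0],"fingers":0.0}]' | egrep 'pos|force'
python3 - <<'E'
from h import *
o=env.get_obs();d=o["eef_pos"]-[.4888,.1701,0];print(d@X,d@Y);need([.4888,.1701,.0628],104)
c,o=cap("wrist","w24")
c["pixels"]=np.clip(c["pixels"]*1.3,0,255).astype(np.uint8);crop(c,270,370,170,240,6,"w24c")
E
```

```text
eef_pos: [0.481, 0.1949, 0.0601]
wrist_force: [1.1, -7.2, -0.9]
0.025926574895638693 0.0015309127604863574
need slide [ 0.0078 -0.0248  0.0027] turn [-1.74 -0.19 -0.53]
```

View pics/w24c.png

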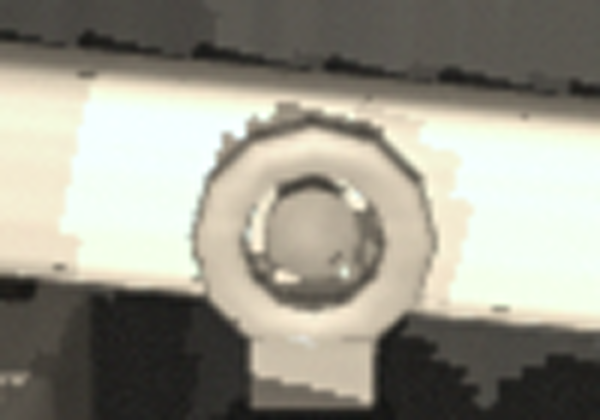

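The head looks centred in the eye, at crop (313,235). I'll go down in small steps.

```bash
python3 -m crank '[{"slide":[0,0,-0.002],"angular":[0,0,0],"fingers":0.0}]' | egrep 'pos|force';  python3 -m crank '[{"slide":[-0.0001,0.0003,-0.002],"angular":[0,0,0],"fingers":0.0}]' | egrep 'pos|force'; python3 -m crank '[{"slide":[-0.0001,0.0003,-0.002],"angular":[0,0,0],"fingers":0.0}]' | egrep 'pos|force'
python3 - <<'E'
from h import *
o=env.get_obs();d=o["eef_pos"]-[.4888,.1701,0];print(d@X,d@Y);need([.4888,.1701,.0628],104)
c,o=cap("wrist","w25")
c["pixels"]=np.clip(c["pixels"]*1.3,0,255).astype(np.uint8);crop(c,270,370,170,240,6,"w25c")
E
```

```text
eef_pos: [0.4815, 0.1946, 0.0585]
wrist_force: [0.7, -6.6, 0.3]
eef_pos: [0.4817, 0.1944, 0.0567]
wrist_force: [0.4, -6.8, 1.4]
eef_pos: [0.4819, 0.1943, 0.0551]
wrist_force: [0.1, -7.2, 3.2]
0.025154732126328027 0.0008832397329660874
need slide [ 0.0069 -0.0242  0.0077] turn [-1.45 -0.02 -0.71]
```

View pics/w25c.png

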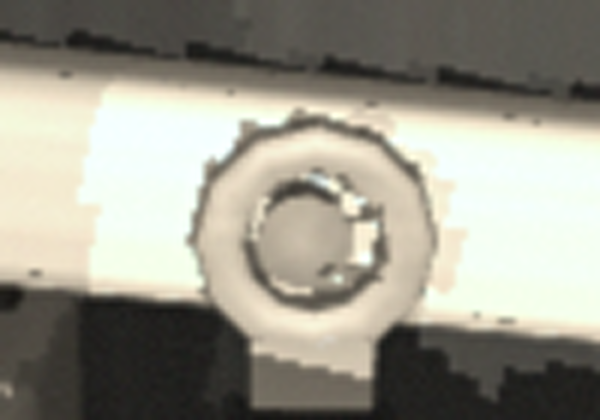

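```bash
python3 -m crank '[{"slide":[-0.0005,0.0003,-0.0015],"angular":[0,0,0],"fingers":0.0}]' | egrep 'pos|force';  python3 -m crank '[{"slide":[-0.0003,0.0003,-0.0015],"angular":[0,0,0],"fingers":0.0}]' | egrep 'pos|force'
python3 - <<'E'
from h import *
o=env.get_obs();d=o["eef_pos"]-[.4888,.1701,0];print(d@X,d@Y);need([.4888,.1701,.0628],104)
c,o=cap("wrist","w26")
c["pixels"]=np.clip(c["pixels"]*1.3,0,255).astype(np.uint8);crop(c,270,370,170,240,6,"w26c")
c,o=cap("scene","s26");crop(c,310,380,160,215,9,"s26c")
E
```

```text
eef_pos: [0.4817, 0.1941, 0.0539]
wrist_force: [0.5, -7.0, 4.3]
eef_pos: [0.4815, 0.194, 0.0528]
wrist_force: [-1.2, -6.5, 3.3]
0.02494720482711324 0.0012637430219115562
need slide [ 0.0073 -0.0239  0.01  ] turn [-1.25  0.07 -0.82]
```

View pics/w26c.png

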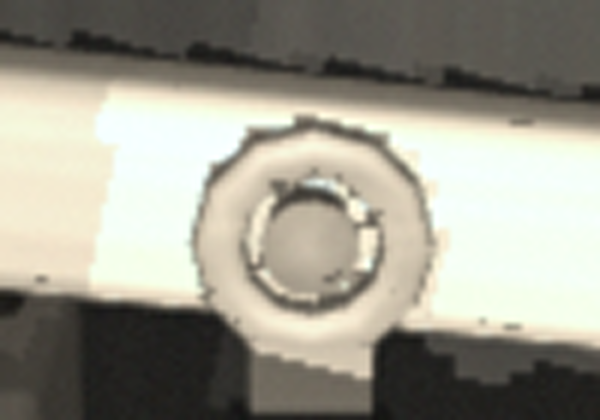

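View pics/s26c.png

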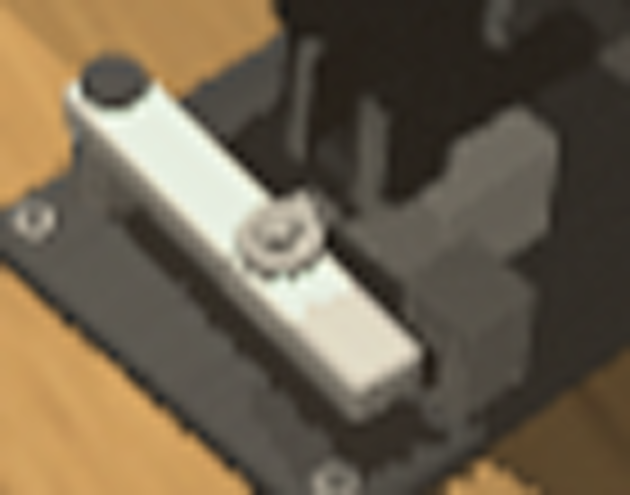

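```bash
python3 -m crank '[{"slide":[-0.0002,0.0003,-0.0013],"angular":[-0.5,-0.1,0],"fingers":0.0}]' | egrep 'pos|force';  python3 -m crank '[{"slide":[-0.0002,0.0003,-0.0013],"angular":[-0.5,-0.1,0],"fingers":0.0}]' | egrep 'pos|force'; python3 - <<'E'
from h import *
o=env.get_obs();d=o["eef_pos"]-[.4888,.1701,0];print(d@X,d@Y);need([.4888,.1701,.0628],104)
E
```

```text
eef_pos: [0.4812, 0.1937, 0.0517]
wrist_force: [-0.0, -6.6, 1.5]
eef_pos: [0.481, 0.1935, 0.0508]
wrist_force: [-0.9, -6.1, 4.9]
0.02460029286593304 0.001880408246329299
need slide [ 0.0078 -0.0234  0.012 ] turn [-0.05  0.27 -0.86]
```

```bash
python3 -m crank '[{"slide":[0.0002,0.0002,-0.0008],"angular":[-0.2,0.1,0],"fingers":0.0}]' | egrep 'pos|force';  python3 -m crank '[{"slide":[0.0004,-0.0012,-0.0005],"angular":[0,0,-0.3],"fingers":0.0}]' | egrep 'pos|force'; python3 - <<'E'
from h import *
o=env.get_obs();d=o["eef_pos"]-[.4888,.1701,0];print(d@X,d@Y);need([.4888,.1701,.0628],104)
c,o=cap("wrist","w27")
c["pixels"]=np.clip(c["pixels"]*1.3,0,255).astype(np.uint8);crop(c,240,420,120,320,3,"w27c")
c,o=cap("scene","s27");crop(c,310,430,140,215,6,"s27c")
E
```

```text
eef_pos: [0.4811, 0.1935, 0.0507]
wrist_force: [-3.0, -5.7, 8.1]
eef_pos: [0.4814, 0.1925, 0.0509]
wrist_force: [-0.4, -4.6, 4.3]
0.023482710688964622 0.0017886807912932472
need slide [ 0.0074 -0.0224  0.0119] turn [ 0.32  0.21 -0.66]
```

View pics/w27c.png

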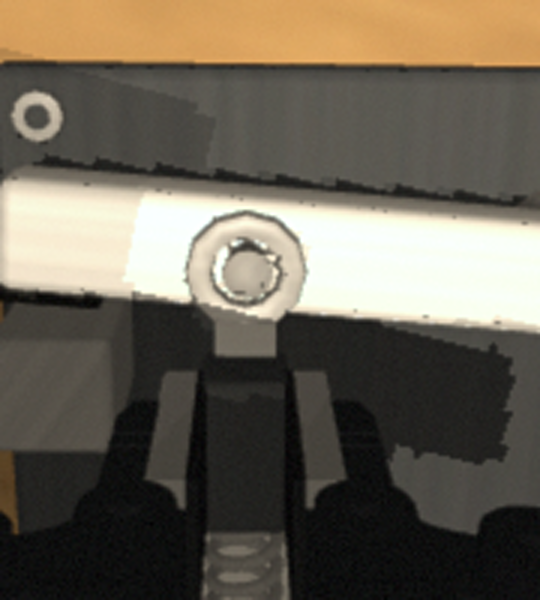

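View pics/s27c.png

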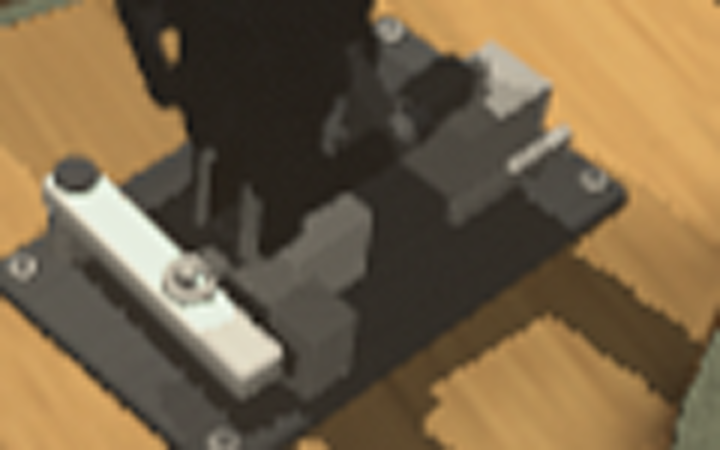

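The eye is seated round the post, at crop (247,268). I'll ease back and let the spring draw the lever home.

```bash
for i in 1 2 3 4; do python3 -m crank '[{"slide":[0.0005,-0.002,-0.0003],"angular":[0,0,0],"fingers":0.0}]' | egrep 'pos|force'; done; python3 - <<'E'
from h import *
o=env.get_obs();d=o["eef_pos"]-[.4888,.1701,0];print(d@X,d@Y);need([.4888,.1701,.0628],104)
E
```

```text
eef_pos: [0.4819, 0.1904, 0.0511]
wrist_force: [-1.0, -4.0, 0.3]
eef_pos: [0.4822, 0.1886, 0.0511]
wrist_force: [-1.7, -3.2, 1.6]
eef_pos: [0.4826, 0.1868, 0.051]
wrist_force: [-2.3, -3.2, 4.2]
eef_pos: [0.4828, 0.1859, 0.0509]
wrist_force: [-3.1, 7.4, 3.5]
0.01675474823265116 0.002051038323182606
need slide [ 0.006  -0.0158  0.0119] turn [ 0.25  0.23 -0.72]
```

The force reversed, so the lever is against its jaw. Release, rise and look.

```bash
python3 -m crank '[{"slide":[-0.0002,0.0007,0],"angular":[0,0,0],"fingers":0.0},{"slide":[0,0,0],"angular":[0,0,0],"fingers":0.03},{"slide":[0,0,0],"angular":[0,0,0],"fingers":0.035},{"slide":[0,0,0],"angular":[0,0,0],"fingers":0.035},{"slide":[0,0,0],"angular":[0,0,0],"fingers":0.035},{"slide":[0,0,0.02],"angular":[0,0,-0.7],"fingers":0.035},{"slide":[0.002,-0.01,0.03],"angular":[0,0,0],"fingers":0.035},{"slide":[0.004,-0.02,0.02],"angular":[0,0,0],"fingers":0.035},{"slide":[0.004,-0.02,0],"angular":[0,0,0],"fingers":0.035},{"slide":[0,0,0],"angular":[0,0,0],"fingers":0.035}]'
python3 - <<'E'
from h import *
st();c,o=cap("wrist","w28")
c["pixels"]=np.clip(c["pixels"]*1.6,0,255).astype(np.uint8)
crop(c,200,440,20,320,2,"w28c")
c,o=cap("scene","s28");crop(c,300,440,130,240,5,"s28c")
E
```

```text
clock: 16.48
eef_pos: [0.4915, 0.1381, 0.1216]
eef_rot: [1.928, 2.477, -0.001]
wrist_force: [-0.3, -0.5, 0.1]
finger_gap: 0.412
16.48 [0.4915 0.1381 0.1216] [ 1.928e+00  2.477e+00 -1.000e-03] F [-0.3 -0.5  0.1] gap 0.412
```

View pics/w28c.png

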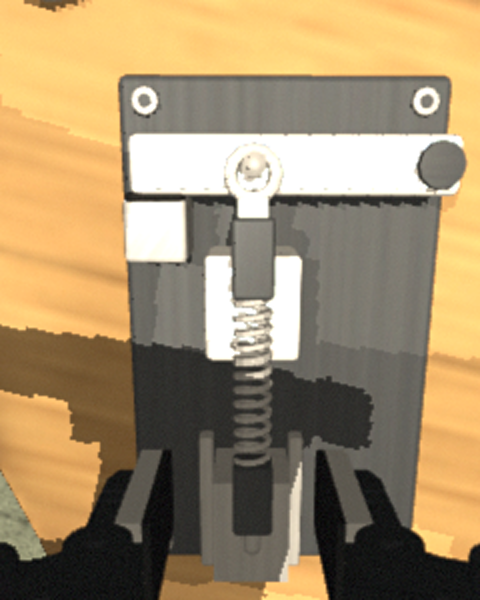

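View pics/s28c.png

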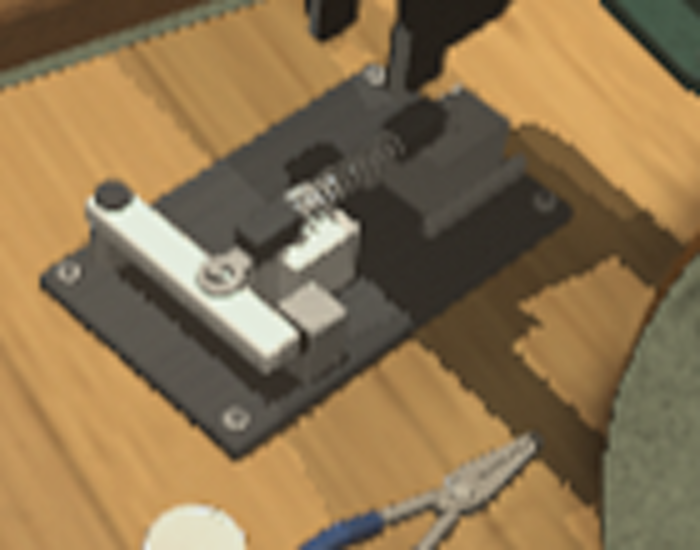

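The lever is home against its jaw, and the eye is over the post (crop (252,168)) with the coil stretched. To check that the leg is fully down, I'll touch the leg plug's top with the fingers shut and press lightly.

```bash
python3 -m crank '[{"slide":[0.0062,-0.018,0],"angular":[0,0,0],"fingers":0.0},{"slide":[0.0062,-0.018,0],"angular":[0,0,0],"fingers":0.0},{"slide":[0,0,-0.015],"angular":[0,0,0],"fingers":0.0},{"slide":[0,0,-0.02],"angular":[0,0,0],"fingers":0.0},{"slide":[0,0,-0.01],"angular":[0,0,0],"fingers":0.0},{"slide":[0,0,0],"angular":[0,0,0],"fingers":0.0},{"slide":[0,0,0],"angular":[0,0,0],"fingers":0.0}]'
python3 - <<'E'
from h import *
need([.504,.1016,.0610],104)
E
```

```text
clock: 17.17
eef_pos: [0.5, 0.1089, 0.0707]
eef_rot: [-1.923, -2.475, 0.002]
wrist_force: [0.3, -1.0, 0.6]
finger_gap: -0.001
need slide [ 0.004  -0.0073 -0.0097] turn [-0.2  -0.37 -0.32]
```

```bash
python3 -m crank '[{"slide":[0.004,-0.007,0],"angular":[-0.2,-0.3,-0.3],"fingers":0.0},{"slide":[0,0,-0.004],"angular":[0,0,0],"fingers":0.0},{"slide":[0,0,0],"angular":[0,0,0],"fingers":0.0},{"slide":[0,0,-0.0015],"angular":[0,0,0],"fingers":0.0}]'
python3 - <<'E'
from h import *
need([.504,.1016,.0610],104)
c,o=cap("scene","s29");crop(c,300,440,130,240,5,"s29c")
E
```

```text
clock: 17.5
eef_pos: [0.5048, 0.1029, 0.0659]
eef_rot: [1.932, 2.477, 0.001]
wrist_force: [0.1, 0.2, -0.3]
finger_gap: 0.002
need slide [-0.0008 -0.0013 -0.0049] turn [-0.    0.03 -0.1 ]
```

View pics/s29c.png

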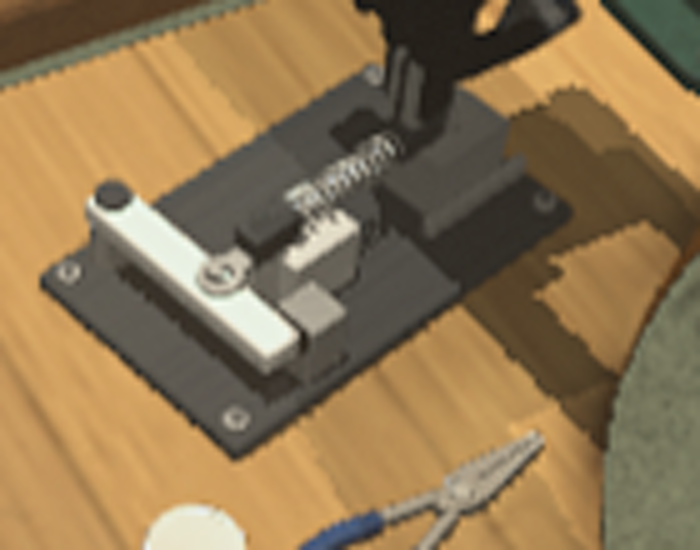

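The shut fingers are just above the leg plug, at crop (410,120). I'll go down in 0.7 mm steps.

```bash
python3 -m crank '[{"slide":[-0.0006,-0.001,-0.002],"angular":[0,0,0],"fingers":0.0}]' | egrep 'pos|force'; for i in 1 2 3 4 5; do python3 -m crank '[{"slide":[0,0,-0.0007],"angular":[0,0,0],"fingers":0.0}]' | egrep 'pos|force'; done
```

```text
eef_pos: [0.5047, 0.1022, 0.0643]
wrist_force: [0.6, 1.9, 1.7]
eef_pos: [0.5049, 0.1022, 0.0638]
wrist_force: [-0.8, -0.5, 1.2]
eef_pos: [0.5051, 0.1021, 0.0634]
wrist_force: [-0.3, -0.6, 3.9]
eef_pos: [0.5053, 0.1021, 0.063]
wrist_force: [0.1, 0.7, 3.3]
eef_pos: [0.5054, 0.102, 0.0626]
wrist_force: [-0.2, 0.2, 3.8]
eef_pos: [0.5055, 0.1019, 0.062]
wrist_force: [-0.3, -0.8, 4.2]
```

The plug was about 4 mm high and is yielding at about 4 N, so the leg had been drawn up. I'll keep pressing gently.

```bash
for i in 1 2 3 4; do python3 -m crank '[{"slide":[-0.0001,0,-0.0007],"angular":[0,0,0],"fingers":0.0}]' | egrep 'pos|force'; done
```

```text
eef_pos: [0.5055, 0.1018, 0.0615]
wrist_force: [-0.6, -1.2, 4.6]
eef_pos: [0.5055, 0.1017, 0.0608]
wrist_force: [-1.4, -0.5, 5.5]
eef_pos: [0.5054, 0.1015, 0.0602]
wrist_force: [-1.0, -1.9, 6.5]
eef_pos: [0.5054, 0.1014, 0.0599]
wrist_force: [-3.6, -1.0, 14.6]
```

It went firm at z = 0.060, which is exactly the fully seated height. Next I'll check the eye plug's height the same way.

```bash
python3 -m crank '[{"slide":[0,0,0.01],"angular":[0,0,0],"fingers":0.0},{"slide":[0,0,0.005],"angular":[0,0,0],"fingers":0.0},{"slide":[-0.005,0.02,0.003],"angular":[0,0,0],"fingers":0.0},{"slide":[-0.005,0.02,0],"angular":[0,0,0],"fingers":0.0},{"slide":[-0.006,0.025,0],"angular":[0,0,0],"fingers":0.0},{"slide":[-0.005,0.02,0],"angular":[0,0,0],"fingers":0.0},{"slide":[0,0,0],"angular":[0,0,0],"fingers":0.0},{"slide":[0,0,0],"angular":[0,0,0],"fingers":0.0}]'
python3 - <<'E'
from h import *
need([.4827,.1875,.0640],104)
c,o=cap("wrist","w30")
c["pixels"]=np.clip(c["pixels"]*1.3,0,255).astype(np.uint8);crop(c,240,420,120,320,3,"w30c")
c,o=cap("scene","s30");crop(c,300,440,130,240,5,"s30c")
E
```

```text
clock: 19.05
eef_pos: [0.4839, 0.1889, 0.0795]
eef_rot: [1.933, 2.471, 0.006]
wrist_force: [-0.4, -0.4, -0.1]
finger_gap: -0.002
need slide [-0.0012 -0.0014 -0.0155] turn [-0.    0.33  0.08]
```

View pics/w30c.png

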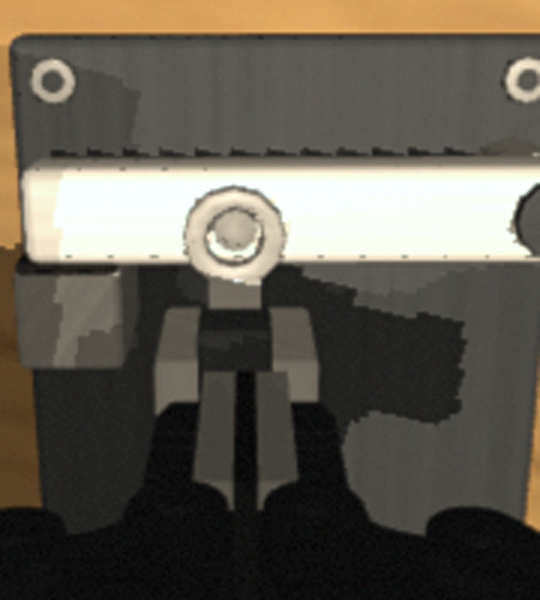

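View pics/s30c.png

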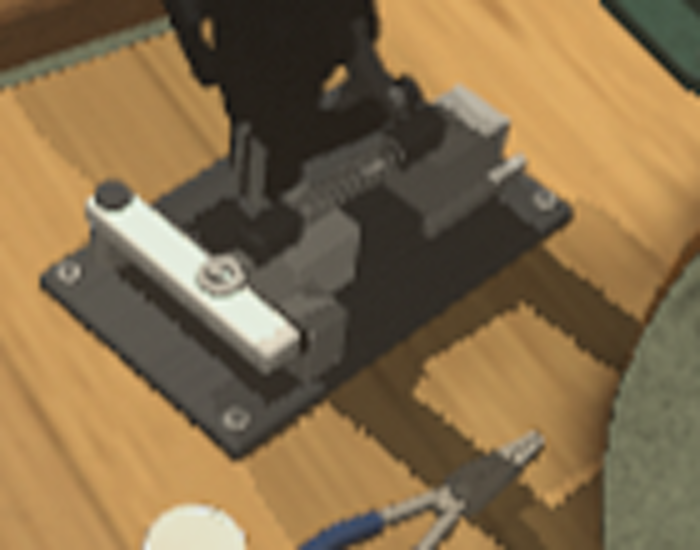

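The eye lies on the lever round the post (crop (236,232)), with the lever parallel to the plate. Touching the eye plug.

```bash
python3 -m crank '[{"slide":[-0.0012,-0.0015,-0.010],"angular":[0,0.3,0],"fingers":0.0},{"slide":[0,0,0],"angular":[0,0,0],"fingers":0.0},{"slide":[0,0,-0.003],"angular":[0,0,0],"fingers":0.0}]' | egrep 'pos|force'; for i in 1 2 3 4 5 6; do python3 -m crank '[{"slide":[0,0,-0.0009],"angular":[0,0,0],"fingers":0.0}]' | egrep 'pos|force'; done
```

```text
eef_pos: [0.4841, 0.1843, 0.0658]
wrist_force: [1.1, 0.5, 0.1]
eef_pos: [0.4837, 0.1834, 0.0639]
wrist_force: [0.4, 0.2, -0.7]
eef_pos: [0.4837, 0.1829, 0.0627]
wrist_force: [-0.8, 0.5, -0.1]
eef_pos: [0.4837, 0.1825, 0.0614]
wrist_force: [1.0, -1.3, 1.1]
eef_pos: [0.4838, 0.1822, 0.0604]
wrist_force: [-0.6, -0.5, -0.0]
eef_pos: [0.484, 0.1822, 0.0599]
wrist_force: [-3.5, 0.4, 15.1]
eef_pos: [0.484, 0.1822, 0.0599]
wrist_force: [-4.0, -0.7, 13.6]
```

The eye plug is firm at 0.0599, so both ends are fully down. Withdraw, open, and do the final check.

```bash
python3 -m crank '[{"slide":[0,0,0.02],"angular":[0,0,0],"fingers":0.0},{"slide":[0,0,0.035],"angular":[0,0,0],"fingers":0.0},{"slide":[0,-0.02,0.03],"angular":[0,0,0],"fingers":0.0},{"slide":[0,-0.02,0.02],"angular":[0,0,0],"fingers":0.0},{"slide":[0,0,0],"angular":[0,0,0],"fingers":0.0},{"slide":[0,0,0],"angular":[0,0,0],"fingers":0.0},{"slide":[0,0,0],"angular":[0,0,0],"fingers":0.0}]'
python3 - <<'E'
from h import *
st();c,o=cap("wrist","w31")
c["pixels"]=np.clip(c["pixels"]*1.6,0,255).astype(np.uint8)
crop(c,190,450,20,280,3,"w31c")
c,o=cap("scene","s31");crop(c,200,440,120,270,3,"s31c")
E
```

```text
clock: 20.48
eef_pos: [0.4824, 0.1414, 0.1691]
eef_rot: [-1.943, -2.468, 0.003]
wrist_force: [-0.4, 0.1, 0.1]
finger_gap: 0.004
20.48 [0.4824 0.1414 0.1691] [-1.943 -2.468  0.003] F [-0.4  0.1  0.1] gap 0.004
```

View pics/w31c.png

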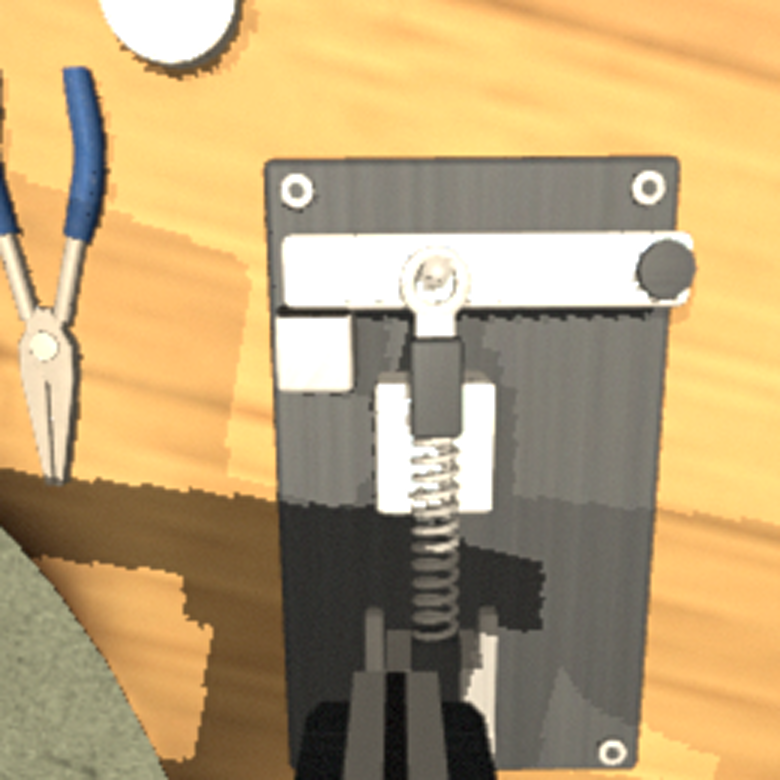

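View pics/s31c.png

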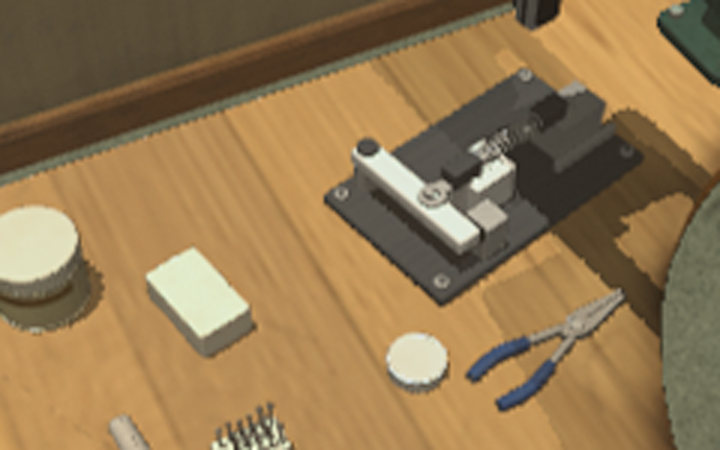

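The lever lies flat against its jaw, the eye is over the post (crop (435,278)), the spring is stretched, and the bystanders are where they were. Handing in.

```bash
python3 - <<'E'
from h import *
print(env.finish_job())
E
```

```text
the job is handed in; nothing more can be done
None
```

The spring is fitted and the job is handed in at about 20.5 s on the robot's clock, with no verdict reported.

- **Leg:** I gripped the spring by the leg plug and pushed the leg into the anchor hole until it stopped firmly; the peak wrist force was about 27 N. Before handing in I touched the leg plug and found it had been drawn up about 4 mm. I pressed it down again until it stopped at 60 mm, its fully seated height, at about 15 N.
- **Eye:** I stretched the spring about 26 mm, lowered the eye over the post and eased back until the lever met its jaw. A touch on the eye plug read 60 mm, so that end was fully down too.
- **Last pictures:** The lever lies against its jaw with the spring stretched. The round tin, pliers and salve tin look unmoved by eye; I did not measure them. The arm was clear of everything.
- **Not checked:** I did not feel the leg plug again after touching the eye plug. In the last wrist picture the fingers partly hide it.
- **Disagreement:** My two early camera estimates of how far the post stood from home differed by about 2 mm. I settled it by looking at the post through the eye as it went down.

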